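# Free stuck tube carriers, fill the covered tray and aim the camera at it

## Robot

A 6-joint arm with a two-finger parallel gripper is mounted at the origin on a cart in front of the work surface, level with it; the furniture and walls round the work are solid. World frame = base frame: x ahead of the robot, y to its left, z up, the work surface at z = 0. Lengths are in m, angles in rad, forces in N, time in s.
With the tool pointing down it reaches from about 0.35 to 0.85 m from the base axis. Payload 8.1 kg.
Tool frame: the origin (TCP) lies between the finger pads; the fingertips stand 11 mm ahead of it and the grasp point (between the pads) lies 8 mm behind it (tips_ahead is the z of the fingertips in the tool frame, in m); z points along the fingers, y is the line along which they close (so a half turn about z gives the same grasp; the last joint's range is limited). The gripper opens to 93 mm and grips with 3 to 60 N. Pads are 15 mm wide; open, the fingers measure 128 mm over their backs; the gripper's body (75 mm by 188 mm) begins 65 mm behind the grasp point.
Start: joints at [-1.345, 0.13, 1.488, -0, 1.523, -0.085], TCP at [0.184, -0.571, 0.23] pointing down, gripper open.
Joint ranges: [-2.96, 2.96], [-0.89, 2.26], [0.02, 2.5], [-1.34, 4.48], [0, 2.73], [-2.66, 2.66]. Speed limits (rad/s): [2.39, 2.39, 2.79, 3.14, 3.14, 3.14].

## Interface

Orientations are given as a rotation vector (axis times angle).
In Python, from plant import read_state, read_camera, close_job, tips_ahead gives the robot as it stands. The module is installed in compiled form; this text tells all that it offers.
- The arm moves only by the tool move_arm, never from a script. Its argument "plan" is a list of rows, each a list of 7 numbers: the turn, a rotation vector about the tool's x, y, z in units of 6 degrees (1.0 is 6 degrees), then the shift along the tool's x, y, z in units of 25 mm (1.0 is 25 mm), then the finger opening in mm, from 0 to 93. A call has exactly 10 rows; each row shifts and turns the commanded pose from where the row before left it, along the tool's axes as they then stand; what a row does not reach is not made up. A row lasts 1/10 s, in which the tool goes at most 50 mm and 8.59 degrees, less where a joint would pass 70% of its speed; a pose out of reach is approached as far as the arm can. A call is refused whole if a number of a shift passes 1 or a number of a turn 1, either way. A call with a gripper value outside its range is refused whole. The fingers move at their own pace and stop on an object; "force" is the grip in N (left out, the last holds). Time passes only in rows, so rows that do not move let the fingers close, or fill a call up. It gives the time, the measured TCP pose, the force, the opening and the grip force at its end, in the units of the state.
- read_state(): the state, without advancing time (a new reading comes with each control period).
- read_camera(name): name is "scene" or "top" or "wrist"; returns a dict with "frame" (420x560x3 uint8, red, green, blue), "z_map" (420x560 float32, m along the optical axis (not along the pixel's ray), 0 where there is no reading), "fx", "fy", "cx", "cy" (pixels), "rvec" (rotation vector, rad) and "tvec" (3), from world to camera coordinates, as OpenCV has them. Camera axes: x right, y down, z forward; pixel columns grow to the right and rows downward; lengths in m; the calibration is good to about 2 mm. The wrist camera is an equidistant fisheye: a pixel r from the principal point sees the ray r / f radians off the axis. A picture is of the moment at which its call begins.
- close_job(): hands the job in; it is judged then, once.
The state is a dict: "t": time; "q": joint angles; "dq": joint speeds; "joint_torque": joint torques, N m; "tool_pos": TCP position; "orientation": TCP orientation; "force": force on the tool from outside, world axes, zero at the start; "wrist_torque": the same for the moment, N m; "opening": finger opening in m; "gripper_force": force on a finger pad.
Only numpy, scipy, OpenCV 4.12 (cv2) and the standard library are available. Lean on these libraries where they do the work, as an engineer would, in place of code of your own. Each camera call takes 0.05 s, during which the arm holds its last target. There are 200 camera calls.

## Task

The tube carriers in the aluminium holding block (two or three of them) are stuck: their flanges are caught under a pair of stiff sliding jaws, so rock each one to and fro towards its jaws until both have been pushed back, then lift it out. Every row of the covered tray has just one empty pocket, which you can find only by touch: press on the cover plates, of which only the one over an empty pocket sinks deeper than a few millimetres. Put each carrier upright into an empty pocket and press it fully down to the bottom, and swivel and tilt the inspection camera on the post so that it points straight at the middle of the tray's top. Do not knock or shift the beaker and the conical flask.

Things in the scene. Friction and masses are not known exactly. Their poses are not given: they have to be found in the camera images.
- tray: covered sample tray, white, 200 x 200 mm, 66 mm high, fixed; origin at the centre of its underside, z up, x and y along its sides. Nine square pockets 40 mm wide, 60 mm apart, in 3 rows of 3; rows run along its y. In each row two pockets are full and one is empty; which one changes from start to start and row by row, and cannot be seen
- block: aluminium holding block, 110 x 226 mm, 42 mm high, fixed; origin at the centre of its underside, z up. Three slots (54 mm along its x, 37 mm along its y, floor at z = 4 mm) at y = +70, 0 and -70 mm, each with a steel jaw on its -x and its +x side that hooks 5 mm over the carrier's flange (4 mm above it), so that it cannot be pulled straight up
- cell_0: screw-cap glass tube fixed in a black plastic carrier sleeve, at the start in the block's left slot (block y = +70 mm); may be absent. 106 mm tall, 0.09 kg; origin at the centre of its underside, z up the tube. Sleeve 33 mm diameter, z = 0 to 46 mm; flange 36 mm diameter, 46 to 52 mm; tube above 18 mm diameter (cap 22 mm); grip across it between z = 65 and 95 mm
- cell_1: screw-cap glass tube fixed in a black plastic carrier sleeve, at the start in the block's middle slot (block y = 0); may be absent. 106 mm tall, 0.09 kg; origin at the centre of its underside, z up the tube. Sleeve 33 mm diameter, z = 0 to 46 mm; flange 36 mm diameter, 46 to 52 mm; tube above 18 mm diameter (cap 22 mm); grip across it between z = 65 and 95 mm
- cell_2: screw-cap glass tube fixed in a black plastic carrier sleeve, at the start in the block's right slot (block y = -70 mm); may be absent. 106 mm tall, 0.09 kg; origin at the centre of its underside, z up the tube. Sleeve 33 mm diameter, z = 0 to 46 mm; flange 36 mm diameter, 46 to 52 mm; tube above 18 mm diameter (cap 22 mm); grip across it between z = 65 and 95 mm
- pocket_00 (a point): pocket mouth centre, level with the tray top: row 0 (0 at the tray's -x side), place 0 (0 at the +y end). Closed by a grey cover plate, face 2 mm below this point, that slides down against about 2.5 N of friction and stays where left: a full pocket's plate stops hard 5 mm below this point, an empty one's goes down to 54 mm below it, and a carrier then stands on it
- pocket_01 (a point): pocket mouth centre, level with the tray top: row 0 (0 at the tray's -x side), place 1 (0 at the +y end). Closed by a grey cover plate, face 2 mm below this point, that slides down against about 2.5 N of friction and stays where left: a full pocket's plate stops hard 5 mm below this point, an empty one's goes down to 54 mm below it, and a carrier then stands on it
- pocket_02 (a point): pocket mouth centre, level with the tray top: row 0 (0 at the tray's -x side), place 2 (0 at the +y end). Closed by a grey cover plate, face 2 mm below this point, that slides down against about 2.5 N of friction and stays where left: a full pocket's plate stops hard 5 mm below this point, an empty one's goes down to 54 mm below it, and a carrier then stands on it
- pocket_10 (a point): pocket mouth centre, level with the tray top: row 1 (0 at the tray's -x side), place 0 (0 at the +y end). Closed by a grey cover plate, face 2 mm below this point, that slides down against about 2.5 N of friction and stays where left: a full pocket's plate stops hard 5 mm below this point, an empty one's goes down to 54 mm below it, and a carrier then stands on it
- pocket_11 (a point): pocket mouth centre, level with the tray top: row 1 (0 at the tray's -x side), place 1 (0 at the +y end). Closed by a grey cover plate, face 2 mm below this point, that slides down against about 2.5 N of friction and stays where left: a full pocket's plate stops hard 5 mm below this point, an empty one's goes down to 54 mm below it, and a carrier then stands on it
- pocket_12 (a point): pocket mouth centre, level with the tray top: row 1 (0 at the tray's -x side), place 2 (0 at the +y end). Closed by a grey cover plate, face 2 mm below this point, that slides down against about 2.5 N of friction and stays where left: a full pocket's plate stops hard 5 mm below this point, an empty one's goes down to 54 mm below it, and a carrier then stands on it
- pocket_20 (a point): pocket mouth centre, level with the tray top: row 2 (0 at the tray's -x side), place 0 (0 at the +y end). Closed by a grey cover plate, face 2 mm below this point, that slides down against about 2.5 N of friction and stays where left: a full pocket's plate stops hard 5 mm below this point, an empty one's goes down to 54 mm below it, and a carrier then stands on it
- pocket_21 (a point): pocket mouth centre, level with the tray top: row 2 (0 at the tray's -x side), place 1 (0 at the +y end). Closed by a grey cover plate, face 2 mm below this point, that slides down against about 2.5 N of friction and stays where left: a full pocket's plate stops hard 5 mm below this point, an empty one's goes down to 54 mm below it, and a carrier then stands on it
- pocket_22 (a point): pocket mouth centre, level with the tray top: row 2 (0 at the tray's -x side), place 2 (0 at the +y end). Closed by a grey cover plate, face 2 mm below this point, that slides down against about 2.5 N of friction and stays where left: a full pocket's plate stops hard 5 mm below this point, an empty one's goes down to 54 mm below it, and a carrier then stands on it
- slot_1 (a point): centre of the block's middle slot at the top of the block (z = 42 mm); the others are alike. The jaws reach 22 mm above this. Each slides away from its slot along the block's x, up to 9 mm, against about 5 N of friction, and stays where it is pushed by rocking or shoving the carrier towards it; with both pushed back more than 6 mm the carrier lifts out
- camera_post: small inspection camera on a fixed post between tray and block, farther back; 210 mm tall in all, foot 84 mm wide; origin at the centre of its underside, z up. The white camera body (64 x 60 x 36 mm) swivels about the post's axis and tilts about a level axis 135 mm above the worktop; both joints are stiff and stay where they are left
- cam_swivel (a joint): swivel of the camera about the upright post axis, rad, grows anticlockwise seen from above; range -1.3 to 1.3, friction 0.12 Nm; at 0 the camera looks along the post's -x
- cam_tilt (a joint): tilt of the camera, rad: 0 is level, grows as the lens looks farther down; range -0.5 to 0.7, friction 0.10 Nm
- lens (a point): middle of the lens face; the camera looks along this frame's -x axis, its y axis is the level tilt axis, and the swivel and tilt axes cross 45 mm behind the lens, on the line of sight
- fin (a point): middle of the grip of the aiming fin on top of the camera, 50 mm along the frame's z from where swivel and tilt axes cross; same axes as the lens. Black plate 10 mm thick (along its y), 26 mm wide (along x), from 18 to 68 mm above the crossing; grip it across its thickness, turn it to swivel, push it along its x to tilt (towards -x looks farther down)
- beaker: loose glass beaker, 56 mm wide, 71 mm tall, standing behind the work; a bystander; origin at the centre of its underside
- flask: loose conical glass flask, 64 mm wide, 106 mm tall, standing left of the tray; a bystander; origin at the centre of its underside
- dish: loose petri dish, 59 mm wide, 14 mm tall, a bystander; origin at the centre of its underside
- bench_timer: loose bench timer, 64 x 64 x 19 mm, a bystander; origin at the centre of its underside

How it is judged:
At the end, for the whole second after the job is handed in: every carrier present is at rest, upright (0.12 rad) in a tray pocket, foot within 8 mm of its centre and under 19 mm above the tray's underside (12 mm when fully down); the camera's line of sight passes within 22 mm sideways and 22 mm in height of the tray top's centre (pocket_11) ((horizontal distance between cell_0 and pocket_00 below 0.008 m or horizontal distance between cell_0 and pocket_01 below 0.008 m or horizontal distance between cell_0 and pocket_02 below 0.008 m or horizontal distance between cell_0 and pocket_10 below 0.008 m or horizontal distance between cell_0 and pocket_11 below 0.008 m or horizontal distance between cell_0 and pocket_12 below 0.008 m or horizontal distance between cell_0 and pocket_20 below 0.008 m or horizontal distance between cell_0 and pocket_21 below 0.008 m or horizontal distance between cell_0 and pocket_22 below 0.008 m) and z of each of cell_0, cell_1, cell_2 in the frame of tray below 0.019 m and angle between each of cell_0, cell_1, cell_2's own z axis and vertical below 0.12 rad and linear speed of each of cell_0, cell_1, cell_2 below 0.02 m/s and (horizontal distance between cell_1 and pocket_00 below 0.008 m or horizontal distance between cell_1 and pocket_01 below 0.008 m or horizontal distance between cell_1 and pocket_02 below 0.008 m or horizontal distance between cell_1 and pocket_10 below 0.008 m or horizontal distance between cell_1 and pocket_11 below 0.008 m or horizontal distance between cell_1 and pocket_12 below 0.008 m or horizontal distance between cell_1 and pocket_20 below 0.008 m or horizontal distance between cell_1 and pocket_21 below 0.008 m or horizontal distance between cell_1 and pocket_22 below 0.008 m) and (horizontal distance between cell_2 and pocket_00 below 0.008 m or horizontal distance between cell_2 and pocket_01 below 0.008 m or horizontal distance between cell_2 and pocket_02 below 0.008 m or horizontal distance between cell_2 and pocket_10 below 0.008 m or horizontal distance between cell_2 and pocket_11 below 0.008 m or horizontal distance between cell_2 and pocket_12 below 0.008 m or horizontal distance between cell_2 and pocket_20 below 0.008 m or horizontal distance between cell_2 and pocket_21 below 0.008 m or horizontal distance between cell_2 and pocket_22 below 0.008 m) and y of pocket_11 in the frame of lens between -0.022 and 0.022 m and z of pocket_11 in the frame of lens between -0.022 and 0.022 m); the robot touches nothing.
It fails at once if the beaker is shifted by more than 30 mm or tipped over (distance of beaker from where it was at the start of the episode above 0.03 m or angle between beaker's own z axis and vertical above 0.5 rad).
It fails at once if the flask is shifted by more than 30 mm or tipped over (distance of flask from where it was at the start of the episode above 0.03 m or angle between flask's own z axis and vertical above 0.5 rad).
Of cell_0, cell_1, cell_2 only 2 to 3 are there at a start; the rules pass over those that are not, and their reading is None.
At some moment in a run one of dish, bench_timer may be knocked a few centimetres aside while the robot is not near it.
Once in a run the grip may slacken for a moment while it holds something.
It also fails if it takes over 210 s, if anything falls off the work surface, if the arm or the gripper's body presses on something with over 40 N, if the wrist force passes 120 N, or if a joint passes its speed limit or range.

## Working session

There is one attempt and no reset: what is moved stays moved. The work goes in short steps, Python scripts to look and compute and a tool call to move; the robot and the scene stay as the last step left them, time stands still between calls to the robot, and variables do not carry over. Pictures are saved under pics/ and viewed, at most 14 in all, crops included, and the job is handed in when it is done.

Besides the shell and the picture viewer there is one more tool, called after "Emit:" by a JSON object that holds its "method" and its "body", one argument or row to a line. move_arm: Moves the arm, as the interface text tells. Its arguments: {"type":"object","properties":{"plan":{"type":"array","items":{"type":"array","items":{"type":"number"}}},"force":{"type":"number"}},"required":["plan"]}

```bash
mkdir -p pics
cat > h.py <<'E'
import numpy as np, cv2
from scipy.spatial.transform import Rotation as R
from plant import read_state, read_camera, close_job, tips_ahead
def cam(n):
    c=read_camera(n); c['R']=R.from_rotvec(np.ravel(c['rvec'])).as_matrix(); c['t']=np.ravel(c['tvec']); return c
def cloud(c):
    z=c['z_map']; v,u=np.mgrid[:z.shape[0],:z.shape[1]]
    p=np.stack([(u-c['cx'])/c['fx']*z,(v-c['cy'])/c['fy']*z,z],-1)
    return (p-c['t'])@c['R']
def save(c,name,crop=None,s=1):
    f=c['frame'][...,::-1]
    if crop: f=f[crop[1]:crop[3],crop[0]:crop[2]]
    cv2.imwrite('pics/'+name,cv2.resize(f,None,fx=s,fy=s,interpolation=cv2.INTER_CUBIC))
E
python3 - <<'E'
from h import *
s=read_state(); print(s['t'],s['tool_pos'],s['orientation'],tips_ahead,s['force'])
for n in('top','scene'):
    c=cam(n); save(c,n+'0.png',s=1.4); np.savez(n+'0.npz',p=cloud(c),f=c['frame']); print(n,-c['R'].T@c['t'],c['fx'])
E
```

```text
0.0 [ 0.18339992 -0.57070155  0.22858407] [-3.10191070e+00 -4.85988018e-01  1.96683448e-04] 0.011 [-0.00377287 -0.50830036  0.01996546]
top [ 0.42926099 -0.01611771  1.74232596] 511.63853965830833
scene [ 0.9423374  -1.20465522  0.77190691] 458.98052109148716
```

View pics/top0.png

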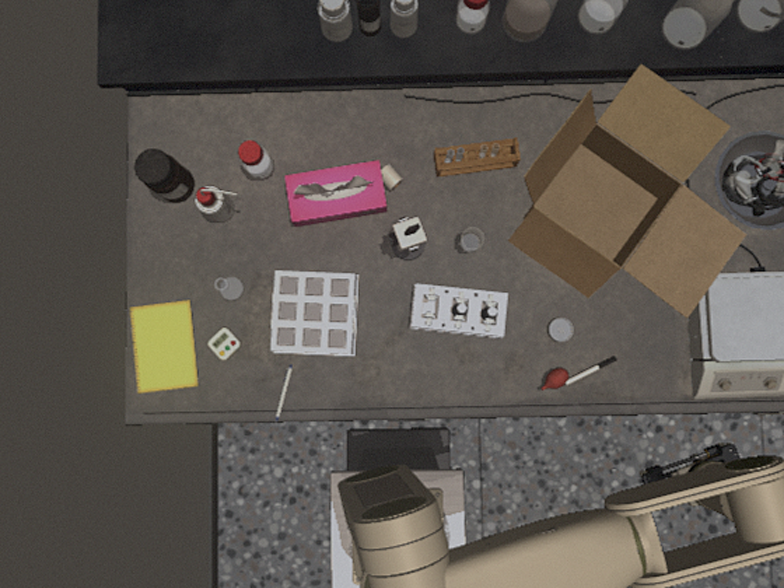

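View pics/scene0.png

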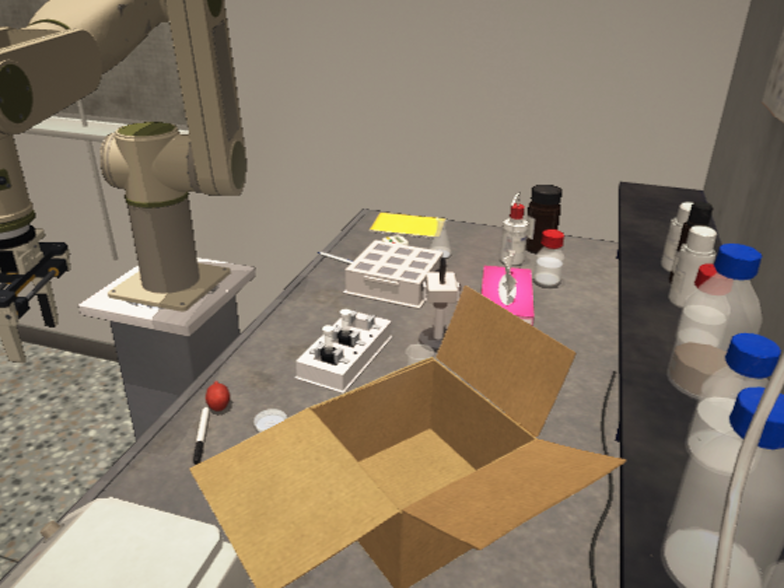

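The picture shows a tray at px (314,312), a block at (459,310) with its left slot empty (430,303) and carriers in its middle and right slots (459,310; 490,312). The camera post is at (408,235), the beaker at (471,239) and the flask at (231,288).

Run:
```python
from h import *
d=np.load('top0.npz');p=d['p'];f=d['f']
def reg(x0,y0,x1,y1,zl,zh):
    q=p[int(y0/1.4):int(y1/1.4),int(x0/1.4):int(x1/1.4)].reshape(-1,3); return q[(q[:,2]>zl)&(q[:,2]<zh)]
for n,a in(('tray',(262,262,368,364,.055,.075)),('block',(402,275,518,346,.034,.048))):
    q=reg(*a); c,s,ang=cv2.minAreaRect((q[:,:2]*1000).astype(np.float32)); print(n,c,s,ang,len(q),np.median(q[:,2]))
for n,a in(('c1',(445,290,474,325,.085,.13)),('c2',(474,290,505,330,.085,.13)),('jaws',(402,275,518,346,.055,.075)),('cambody',(380,205,435,262,.13,.175)),('fin',(380,205,435,262,.18,.24)),('beak',(452,220,490,260,.03,.09)),('flask',(210,270,250,305,.03,.12)),('all',(380,205,435,262,.005,.024))):
    q=reg(*a); print(n,len(q),q.mean(0).round(4) if len(q) else '',np.ptp(q,axis=0).round(3) if len(q) else '')
q=reg(380,205,435,262,.13,.175);print(cv2.minAreaRect((q[:,:2]*1000).astype(np.float32)))
c=type('x',(),{})
cv2.imwrite('pics/crop1.png',cv2.resize(f[140:260,180:370,::-1],None,fx=4.2,fy=4.2,interpolation=cv2.INTER_CUBIC))
```

```text
tray (534.4893188476562, 187.56378173828125) (197.993896484375, 190.4459228515625) 86.37947845458984 3272 0.06490548990875059
block (533.3759765625, -158.81036376953125) (220.6435089111328, 104.70355987548828) 82.89774322509766 1380 0.04187126637615338
c1 38 [ 0.5335 -0.1581  0.1096] [0.02 0.02 0.01]
c2 39 [ 0.5242 -0.2274  0.109 ] [0.019 0.019 0.019]
jaws 209 [ 0.5316 -0.1659  0.0618] [0.076 0.168 0.02 ]
cambody 439 [ 0.6982 -0.0363  0.1509] [0.076 0.082 0.043]
fin 37 [ 0.7037 -0.0487  0.1985] [0.014 0.025 0.025]
beak 97 [ 0.7021 -0.1931  0.0583] [0.051 0.05  0.045]
flask 190 [0.5978 0.3873 0.0649] [0.051 0.053 0.085]
all 225 [ 0.704  -0.037   0.0105] [0.14  0.132 0.018]
((701.7997436523438, -36.719642639160156), (76.14326477050781, 82.42346954345703), 1.325478196144104)
```

View pics/crop1.png

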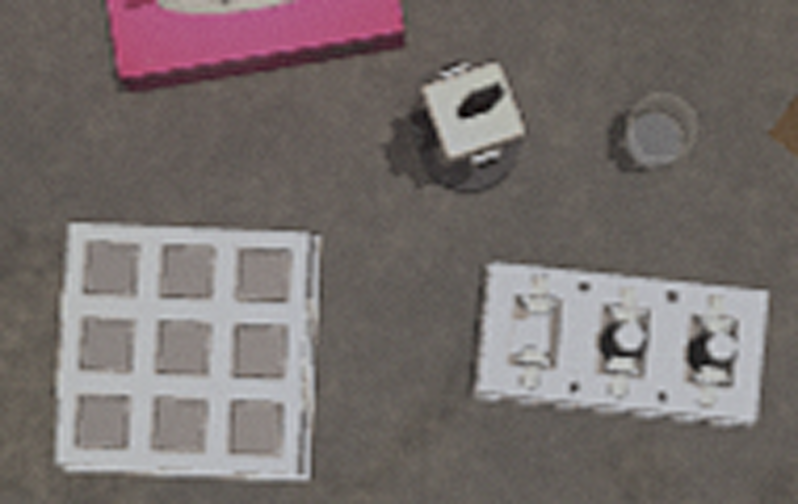

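Crop: nine plates, with corner ones at (111,269), (262,273), (103,422) and (256,427). Carriers are only in the middle and right slots. The camera looks left and slightly down.

```bash
cat >> h.py <<'E'
def px2w(c,pts,z):
    P=np.array(pts,float); d=np.c_[(P[:,0]-c['cx'])/c['fx'],(P[:,1]-c['cy'])/c['fy'],np.ones(len(P))]@c['R']
    o=-c['R'].T@c['t']; return o+d*((z-o[2])/d[:,2])[:,None]
def yawrot(deg): # tool down, tool x at deg
    a=np.radians(deg); return R.from_matrix(np.array([[np.cos(a),np.sin(a),0],[np.sin(a),-np.cos(a),0],[0,0,-1]]))
def delta(pos,deg=None,frm=None):
    s=read_state(); T=R.from_rotvec(s['orientation']); p=np.array(s['tool_pos']) if frm is None else np.array(frm)
    print('t',round(s['t'],1),'p',p.round(4),'yaw',np.degrees(np.arctan2(*T.as_matrix()[1::-1,0])).round(1),'q1,6',np.round(s['q'],2)[[0,5]],'F',np.round(s['force'],1),'op',s['opening'])
    if deg is not None:
        Tn=yawrot(deg); print('turn u',(np.degrees((T.inv()*Tn).as_rotvec())/6).round(2),'shift u in old frame',(T.inv().apply(np.array(pos)-p)/.025).round(2),'new frame',(Tn.inv().apply(np.array(pos)-p)/.025).round(2))
E
python3 - <<'E'
from h import *
c=cam('top')
u=np.array([(111,269),(187,271),(262,273),(107,344),(183,346),(258,350),(103,422),(179,424),(256,427)])/4.2+[180,140]-0.4
w=px2w(c,u,.064)[:,:2]
loc=np.array([[60*(1-r),60*(1-k)] for r in range(3) for k in range(3)])/1000.
m=w.mean(0);H=(loc.T@(w-m)); ang=np.arctan2(H[0,1]-H[1,0],H[0,0]+H[1,1]);print('tray',m,np.degrees(ang))
print(np.abs(w-m-loc@np.array([[np.cos(ang),np.sin(ang)],[-np.sin(ang),np.cos(ang)]])).max())
np.save('tray.npy',[*m,np.degrees(ang)])
delta([*m,.2],np.degrees(ang))
E
```

```text
tray [0.53428552 0.18911663] -3.230806410505802
0.0009493823125917081
t 0.1 p [ 0.1834 -0.5708  0.2288] yaw 17.8 q1,6 [-1.35 -0.09] F [ 0.8  0.1 -0.1] op 0.09274826050082027
turn u [-0.01  0.    3.51] shift u in old frame [ 22.66 -24.65   1.19] new frame [ 12.3  -31.14   1.15]
```

Emit:
{"method": "move_arm", "body": {
  "plan": [
    [0,0,0,0.9,-1,0,20],
    [0,0,0,0.9,-1,0,0],
    [0,0,0,0.9,-1,0,0],
    [0,0,0,0.9,-1,0,0],
    [0,0,0,0.9,-1,0,0],
    [0,0,0,0.9,-1,0,0],
    [0,0,0,0.9,-1,0,0],
    [0,0,0,0.9,-1,0,0],
    [0,0,0,0.9,-1,0,0],
    [0,0,0,0.9,-1,0,0]
  ],
  "force": 20
}}

```text
t: 1.15
tool_pos: [0.3215, -0.2631, 0.2294]
orientation: [-3.104, -0.486, 0.0]
force: [-0.1, -0.4, 0.6]
opening: 0.0179
gripper_force: 0.0
```

Emit:
{"method": "move_arm", "body": {
  "plan": [
    [0,0,0,0.9,-1,0,0],
    [0,0,0,0.9,-1,0,0],
    [0,0,0,0.9,-1,0,0],
    [0,0,0,0.9,-1,0,0],
    [0,0,0,0.9,-1,0,0],
    [0,0,0,0.9,-1,0,0],
    [0,0,0,0.9,-1,0,0],
    [0,0,0,0.9,-1,0,0],
    [0,0,0,0.9,-1,0,0],
    [0,0,0,0.9,-1,0,0]
  ]
}}

```text
t: 2.15
tool_pos: [0.4593, 0.0439, 0.2295]
orientation: [3.104, 0.487, -0.0]
force: [0.2, -0.1, 0.0]
opening: 0.0006
gripper_force: 0.0
```

Emit:
{"method": "move_arm", "body": {
  "plan": [
    [0,0,0,0.9,-1,0,0],
    [0,0,0,0.9,-1,0,0],
    [0,0,0,0.9,-1,0,0],
    [0,0,0,0.9,-1,0,0],
    [0,0,0,1,-0.65,0,0],
    [0,0,0.9,0,0,0,0],
    [0,0,0.9,0,0,0,0],
    [0,0,0.9,0,0,0,0],
    [0,0,0.8,0,0,0,0],
    [0,0,0,0,0,0,0]
  ]
}}

```text
t: 3.15
tool_pos: [0.5328, 0.1882, 0.2292]
orientation: [3.14, -0.09, -0.001]
force: [0.3, 0.3, -0.0]
opening: 0.0005
gripper_force: 0.0
```

Run:
```python
from h import *
m=np.load('tray.npy');delta([*m[:2],.2],m[2])
c=cam('wrist'); save(c,'w1.png',s=1.4); print(c['R'],-c['R'].T@c['t'],c['fx'],c['cx'],c['cy'])
```

```text
t 3.1 p [0.5328 0.1882 0.2292] yaw -3.3 q1,6 [0.25 1.88] F [ 0.3  0.3 -0. ] op 0.00046617600750208316
turn u [ 0.    0.01 -0.01] shift u in old frame [ 0.06 -0.04  1.17] new frame [ 0.06 -0.04  1.17]
[[-5.73528942e-02 -9.98353489e-01  9.77633383e-04]
 [-9.60066439e-01  5.54219359e-02  2.74227720e-01]
 [-2.73830383e-01  1.47891604e-02 -9.61664288e-01]] [0.60881317 0.18339162 0.38432393] 325.19226210127806 282.0131941026016 212.24334557547905
```

View pics/w1.png

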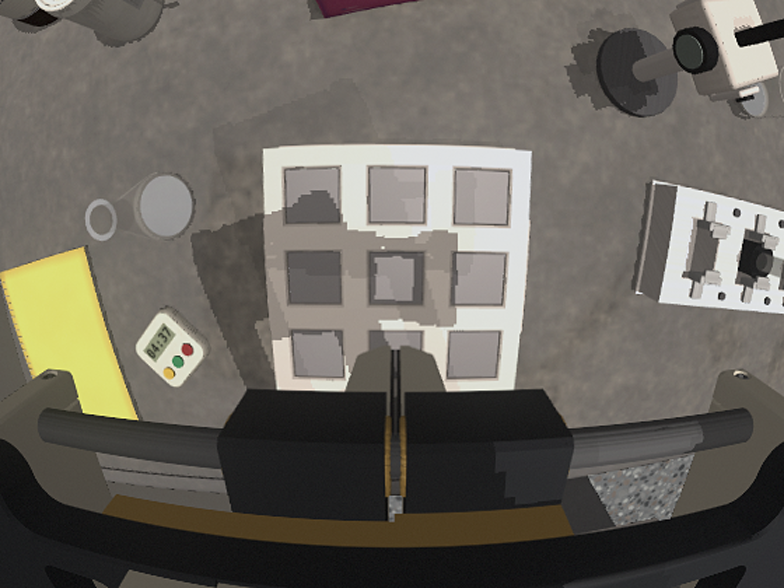

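The wrist view shows the tray with its centre plate at (397,277), and the closed fingertips at (397,355). The camera lens is at (692,50) and looks towards the tray.

```bash
cat >> h.py <<'E'
def fish2w(c,pts,z):
    P=np.array(pts,float); d=np.c_[(P[:,0]-c['cx'])/c['fx'],(P[:,1]-c['cy'])/c['fy']]; r=np.hypot(*d.T)+1e-9
    d=np.c_[d*(np.sin(r)/r)[:,None],np.cos(r)]@c['R']; o=-c['R'].T@c['t']; return o+d*((z-o[2])/d[:,2])[:,None]
E
python3 - <<'E'
from h import *
c=cam('wrist'); P=np.array([(397,277),(312,196),(482,197),(318,355),(474,355),(315,278),(478,278)])/1.4
w=fish2w(c,P,.064); print(w.round(4))
print(w[5:].mean(0))
# slots & lens approx
m=np.load('tray.npy');M=yawrot(m[2]).as_matrix()
E
```

```text
[[0.5327 0.1859 0.064 ]
 [0.595  0.2427 0.064 ]
 [0.5879 0.1227 0.064 ]
 [0.4745 0.2499 0.064 ]
 [0.4679 0.1298 0.064 ]
 [0.5353 0.2457 0.064 ]
 [0.5289 0.1267 0.064 ]]
[0.5320959  0.18621065 0.064     ]
```

Emit:
{"method": "move_arm", "body": {
  "plan": [
    [0,0,0,0.05,0,1,0],
    [0,0,0,0,0,1,0],
    [0,0,0,0,0,1,0],
    [0,0,0,0,0,1,0],
    [0,0,0,0,0,1,0],
    [0,0,0,0,0,0.8,0],
    [0,0,0,0,0,0.2,0],
    [0,0,0,0,0,0.15,0],
    [0,0,0,0,0,0.15,0],
    [0,0,0,0,0,0,0]
  ]
}}

```text
t: 4.25
tool_pos: [0.5349, 0.1884, 0.073]
orientation: [-3.14, 0.087, -0.002]
force: [0.6, 0.6, -0.0]
opening: 0.0003
gripper_force: 0.0
```

Emit:
{"method": "move_arm", "body": {
  "plan": [
    [0,0,0,-0.06,0,0.08,0],
    [0,0,0,0,0,0.08,0],
    [0,0,0,0,0,0.08,0],
    [0,0,0,0,0,0,0],
    [0,0,0,0,0,0,0],
    [0,0,0,0,0,0,0],
    [0,0,0,0,0,0,0],
    [0,0,0,0,0,0,0],
    [0,0,0,0,0,0,0],
    [0,0,0,0,0,0,0]
  ]
}}

```text
t: 5.25
tool_pos: [0.5348, 0.1886, 0.072]
orientation: [-3.14, 0.087, -0.007]
force: [-15.2, -5.8, 36.2]
opening: 0.0004
gripper_force: 18.2
```

Emit:
{"method": "move_arm", "body": {
  "plan": [
    [0,0,0,0,0,-0.8,0],
    [0,0,0,0,-0.8,0,0],
    [0,0,0,0,-0.8,0,0],
    [0,0,0,0,-0.8,0,0],
    [0,0,0,0,0,0.3,0],
    [0,0,0,0,0,0.2,0],
    [0,0,0,0,0,0.1,0],
    [0,0,0,0,0,0.1,0],
    [0,0,0,0,0,0,0],
    [0,0,0,0,0,0,0]
  ]
}}

```text
t: 6.25
tool_pos: [0.5359, 0.2475, 0.0684]
orientation: [3.14, -0.088, -0.001]
force: [-0.1, 0.0, -0.1]
opening: 0.0002
gripper_force: 0.0
```

Emit:
{"method": "move_arm", "body": {
  "plan": [
    [0,0,0,0,0,0.1,0],
    [0,0,0,0,0,0.1,0],
    [0,0,0,0,0,0.1,0],
    [0,0,0,0,0,0.1,0],
    [0,0,0,0,0,0.1,0],
    [0,0,0,0,0,0.1,0],
    [0,0,0,0,0,0.1,0],
    [0,0,0,0,0,0,0],
    [0,0,0,0,0,0,0],
    [0,0,0,0,0,0,0]
  ]
}}

```text
t: 7.25
tool_pos: [0.5358, 0.2484, 0.0509]
orientation: [-3.14, 0.087, 0.001]
force: [-0.6, 0.1, 1.1]
opening: 0.0003
gripper_force: 0.0
```

Emit:
{"method": "move_arm", "body": {
  "plan": [
    [0,0,0,0,0,-0.7,0],
    [0,0,0,0,0,-0.7,0],
    [0,0,0,-0.8,0,0,0],
    [0,0,0,-0.8,0,0,0],
    [0,0,0,-0.8,0,0,0],
    [0,0,0,0,0,0.4,0],
    [0,0,0,0,0,0.2,0],
    [0,0,0,0,0,0.1,0],
    [0,0,0,0,0,0,0],
    [0,0,0,0,0,0,0]
  ]
}}

```text
t: 8.25
tool_pos: [0.4759, 0.252, 0.0719]
orientation: [-3.14, 0.087, 0.003]
force: [-22.5, -6.5, 38.6]
opening: 0.0007
gripper_force: 19.5
```

Pocket_00 is full. Next is pocket_01.

Emit:
{"method": "move_arm", "body": {
  "plan": [
    [0,0,0,0,0,-0.4,0],
    [0,0,0,0,0,-0.4,0],
    [0,0,0,0,0.8,0,0],
    [0,0,0,0,0.8,0,0],
    [0,0,0,0,0.8,0,0],
    [0,0,0,0,0,0.4,0],
    [0,0,0,0,0,0.2,0],
    [0,0,0,0,0,0.1,0],
    [0,0,0,0,0,0,0],
    [0,0,0,0,0,0,0]
  ]
}}

```text
t: 9.25
tool_pos: [0.4732, 0.1914, 0.0721]
orientation: [3.139, -0.087, -0.0]
force: [-6.0, -7.7, 15.9]
opening: 0.0004
gripper_force: 7.8
```

Emit:
{"method": "move_arm", "body": {
  "plan": [
    [0,0,0,0,0,-0.4,0],
    [0,0,0,0,0,-0.3,0],
    [0,0,0,0,0.8,0,0],
    [0,0,0,0,0.8,0,0],
    [0,0,0,0,0.8,0,0],
    [0,0,0,0,0,0.4,0],
    [0,0,0,0,0,0.2,0],
    [0,0,0,0,0,0.1,0],
    [0,0,0,0,0,0.1,0],
    [0,0,0,0,0,0,0]
  ]
}}

```text
t: 10.25
tool_pos: [0.4692, 0.1324, 0.0682]
orientation: [-3.14, 0.086, 0.001]
force: [-0.2, 0.2, -0.3]
opening: 0.0004
gripper_force: 0.0
```

Run:
```python
from h import *
delta([.50,-.193,.26],-7.1)
```

```text
t 10.2 p [0.4692 0.1324 0.0682] yaw -3.2 q1,6 [0.17 1.8 ] F [-0.2  0.2 -0.3] op 0.00043357214754824306
turn u [-0.    0.01  0.66] shift u in old frame [ 1.94 12.93 -7.68] new frame [ 2.83 12.76 -7.67]
```

Emit:
{"method": "move_arm", "body": {
  "plan": [
    [0,0,0,0,0,-1,0],
    [0,0,0,0,0,-1,0],
    [0,0,0,0,0,-1,0],
    [0,0,0,0,0,-1,0],
    [0,0,0,0.2,1,-1,0],
    [0,0,0,0.2,1,-1,45],
    [0,0,0,0.2,1,-1,45],
    [0,0,0,0.2,1,-0.7,45],
    [0,0,0,0.2,1,0,45],
    [0,0,0,0.2,1,0,45]
  ]
}}

```text
t: 11.25
tool_pos: [0.4916, -0.0202, 0.2621]
orientation: [-3.14, 0.086, -0.003]
force: [0.0, -0.2, 0.4]
opening: 0.036
gripper_force: 0.0
```

Emit:
{"method": "move_arm", "body": {
  "plan": [
    [0,0,0,0.2,1,0,45],
    [0,0,0,0.2,1,0,45],
    [0,0,0,0.2,1,0,45],
    [0,0,0,0.15,1,0,45],
    [0,0,0,0,1,0,45],
    [0,0,0,0,1,0,45],
    [0,0,0.66,0,0.9,0,45],
    [0,0,0,0,0,0,45],
    [0,0,0,0,0,0,45],
    [0,0,0,0,0,0,45]
  ]
}}

```text
t: 12.25
tool_pos: [0.5004, -0.1919, 0.2611]
orientation: [-3.135, 0.193, 0.0]
force: [0.3, -0.3, 0.5]
opening: 0.0448
gripper_force: 0.0
```

Run:
```python
from h import *
delta([.5,-.193,.26],-7.1)
c=cam('wrist'); save(c,'w2.png',s=1.4); np.savez('w2.npz',**{k:np.array(v) for k,v in c.items()})
```

```text
t 12.2 p [ 0.5004 -0.1919  0.2611] yaw -7.0 q1,6 [-0.46  1.23] F [ 0.3 -0.3  0.5] op 0.044822793722145336
turn u [-0.01  0.    0.01] shift u in old frame [-0.01  0.04  0.04] new frame [-0.01  0.04  0.04]
```

View pics/w2.png

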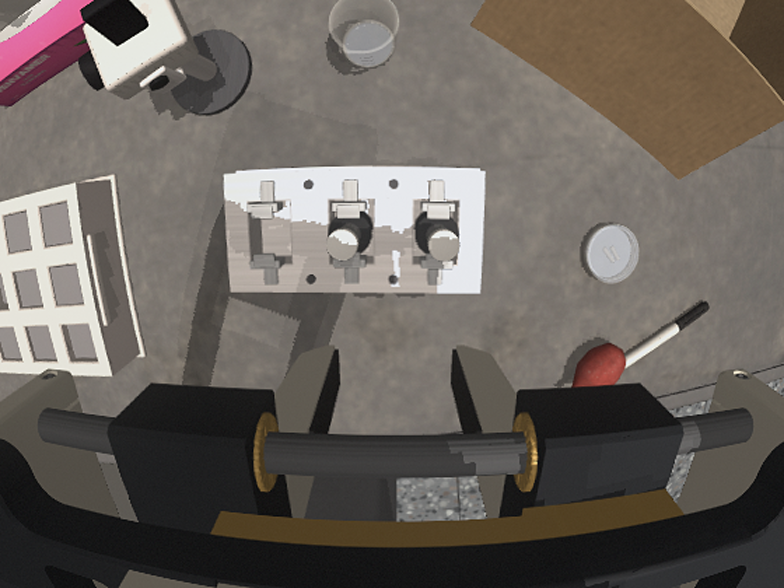

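The wrist view shows the cap tops at (343,243) and (443,242), and the block's top corners at (224,172), (485,170), (481,293) and (230,293).

Run:
```python
from h import *
c=dict(np.load('w2.npz'))
print('caps',fish2w(c,np.array([(343,243),(443,242)])/1.4,.110).round(4))
b=fish2w(c,np.array([(224,172),(485,170),(481,293),(230,293)])/1.4,.042);print('block',b.mean(0).round(4),b.round(4))
d=np.load('top0.npz')
t=cam('top');print('top caps',px2w(t,np.array([(629,334),(719,346)])/4.2+[180,140]-.4,.11).round(4))
bl=px2w(t,np.array([(488,263),(769,290),(753,425),(474,397)])/4.2+[180,140]-.4,.042);print(bl.mean(0),bl)
delta([.535,-.159,.20],-6.5)
```

```text
caps [[ 0.5319 -0.1609  0.11  ]
 [ 0.5241 -0.2286  0.11  ]]
block [ 0.5309 -0.1602  0.042 ] [[ 0.5979 -0.0583  0.042 ]
 [ 0.5689 -0.2757  0.042 ]
 [ 0.4647 -0.2631  0.042 ]
 [ 0.4921 -0.0435  0.042 ]]
top caps [[ 0.5343 -0.1563  0.11  ]
 [ 0.5238 -0.2241  0.11  ]]
[ 0.53126258 -0.15537511  0.042     ] [[ 0.59756246 -0.05189536  0.042     ]
 [ 0.57125828 -0.27370299  0.042     ]
 [ 0.46484412 -0.25751532  0.042     ]
 [ 0.49138547 -0.03838678  0.042     ]]
t 12.3 p [ 0.5004 -0.1919  0.2612] yaw -7.0 q1,6 [-0.46  1.23] F [-0.7  0.   0.5] op 0.04511337368203894
turn u [-0.   -0.   -0.09] shift u in old frame [ 1.21 -1.48  2.45] new frame [ 1.23 -1.47  2.45]
```

Emit:
{"method": "move_arm", "body": {
  "plan": [
    [0,0,0,0.55,-0.73,0,45],
    [0,0,0,0.54,-0.73,0,45],
    [0,0,0,0,0,1,45],
    [0,0,0,0,0,1,45],
    [0,0,0,0,0,1,45],
    [0,0,0,0,0,1,45],
    [0,0,0,0,0,1,45],
    [0,0,0,0,0,1,45],
    [0,0,0,0,0,0.9,45],
    [0,0,0,0,0,0.35,45]
  ],
  "force": 35
}}

```text
t: 13.35
tool_pos: [0.5303, -0.1587, 0.0773]
orientation: [-3.134, 0.194, 0.006]
force: [-0.3, 1.1, -0.4]
opening: 0.0449
gripper_force: 0.0
```

Emit:
{"method": "move_arm", "body": {
  "plan": [
    [0,0,0,0,0,0,30],
    [0,0,0,0,0,0,15],
    [0,0,0,0,0,0,10],
    [0,0,0,0,0,0,10],
    [0,0,0,0,0,0,10],
    [0,0,0,0,0,0,10],
    [0,0,0,0,0,0,10],
    [0,0,0,0,0,0,10],
    [0,0,0,0,0,0,10],
    [0,0,0,0,0,0,10]
  ]
}}

```text
t: 14.35
tool_pos: [0.5327, -0.1605, 0.0812]
orientation: [3.135, -0.196, 0.003]
force: [-0.2, 0.3, 5.8]
opening: 0.0168
gripper_force: 35.0
```

Emit:
{"method": "move_arm", "body": {
  "plan": [
    [0,0,0,0.1,0,0,10],
    [0,0,0,0.1,0,0,10],
    [0,0,0,0.1,0,0,10],
    [0,0,0,0.1,0,0,10],
    [0,-0.25,0,0.05,0,0,10],
    [0,-0.25,0,0.05,0,0,10],
    [0,0,0,0,0,0,10],
    [0,0,0,0,0,0,10],
    [0,0,0,0,0,0,10],
    [0,0,0,0,0,0,10]
  ]
}}

```text
t: 15.35
tool_pos: [0.5441, -0.1619, 0.0812]
orientation: [-3.131, 0.196, 0.083]
force: [-5.3, 1.3, 10.1]
opening: 0.0172
gripper_force: 35.0
```

Run:
```python
from h import *
delta([0,0,0]); c=cam('wrist'); save(c,'w3.png',(150,70,450,290),2.6); np.savez('w3.npz',**{k:np.array(v) for k,v in c.items()})
```

```text
t 15.3 p [ 0.5441 -0.1619  0.0812] yaw -7.2 q1,6 [-0.37  1.33] F [-5.3  1.3 10.1] op 0.017245008034972885
```

View pics/w3.png

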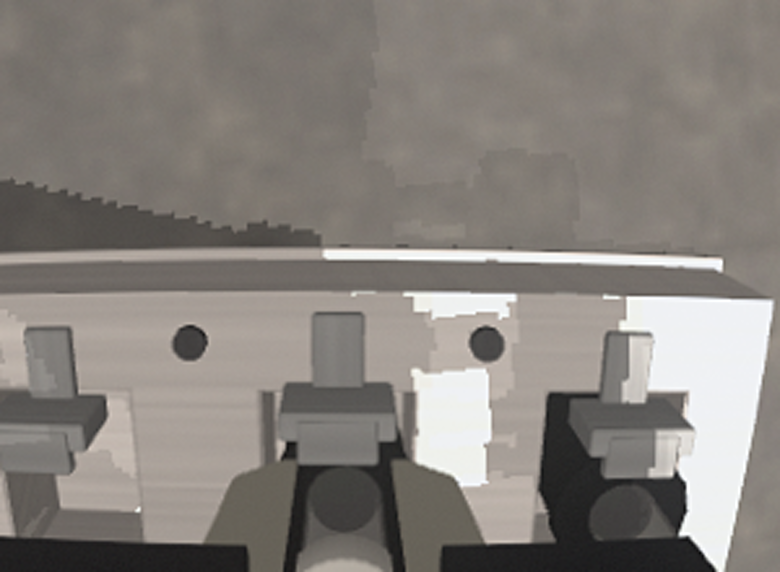

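The crop shows that the middle slot's +x jaw (338,400) has moved back about 4 mm relative to the right-hand one (635,420). I need to push it further, then rock the other way.

Emit:
{"method": "move_arm", "body": {
  "plan": [
    [0,-0.25,0,0.1,0,0,10],
    [0,-0.25,0,0.1,0,0,10],
    [0,-0.25,0,0.1,0,0,10],
    [0,-0.25,0,0.05,0,0,10],
    [0,0,0,0,0,0,10],
    [0,0,0,0,0,0,10],
    [0,0,0,0,0,0,10],
    [0,0,0,0,0,0,10],
    [0,0,0,0,0,0,10],
    [0,0,0,0,0,0,10]
  ]
}}

```text
t: 16.4
tool_pos: [0.5518, -0.1629, 0.0808]
orientation: [-3.116, 0.195, 0.249]
force: [-8.8, 2.4, 15.6]
opening: 0.0168
gripper_force: 35.0
```

Run:
```python
from h import *
delta([0,0,0]); c=cam('wrist'); save(c,'w4.png',(150,70,450,290),2.6)
```

```text
t 16.4 p [ 0.5518 -0.1629  0.0808] yaw -7.2 q1,6 [-0.35  1.35] F [-8.8  2.4 15.6] op 0.016845087085768522
```

View pics/w4.png

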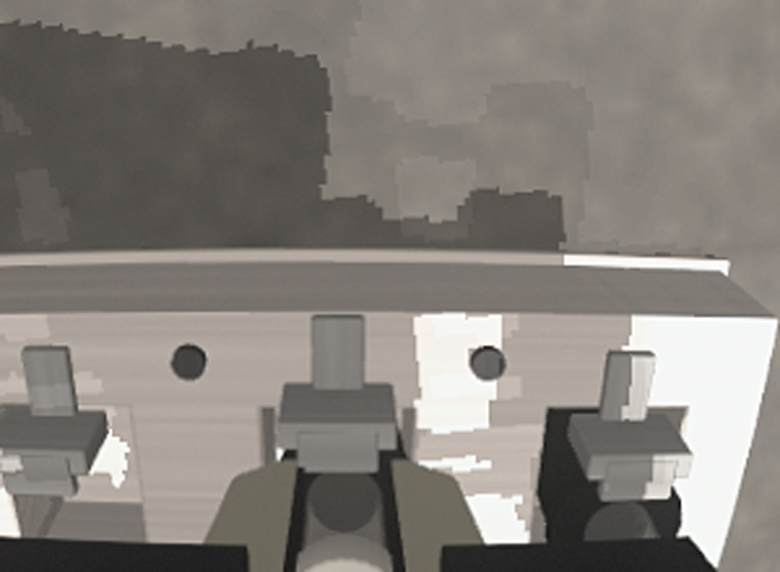

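The middle +x jaw is now about 7.5 mm back. Its post top is at y=316, against about 350 for the neighbours. Now I rock the other way.

Emit:
{"method": "move_arm", "body": {
  "plan": [
    [0,0.3,0,-0.17,0,0,10],
    [0,0.3,0,-0.17,0,0,10],
    [0,0.3,0,-0.17,0,0,10],
    [0,0.3,0,-0.17,0,0,10],
    [0,0.3,0,-0.17,0,0,10],
    [0,0.1,0,-0.17,0,0,10],
    [0,0.1,0,-0.17,0,0,10],
    [0,0.1,0,-0.17,0,0,10],
    [0,0.1,0,-0.1,0,0,10],
    [0,0,0,0,0,0,10]
  ]
}}

```text
t: 17.45
tool_pos: [0.5204, -0.1591, 0.0833]
orientation: [3.13, -0.196, 0.08]
force: [12.6, -0.3, -2.2]
opening: 0.0168
gripper_force: 35.0
```

Emit:
{"method": "move_arm", "body": {
  "plan": [
    [0,0.2,0,-0.08,0,0,10],
    [0,0.2,0,-0.08,0,0,10],
    [0,0.2,0,-0.08,0,0,10],
    [0,0.2,0,-0.08,0,0,10],
    [0,0.2,0,-0.06,0,0,10],
    [0,0.1,0,-0.05,0,0,10],
    [0,0,0,0,0,0,10],
    [0,0,0,0,0,0,10],
    [0,0,0,0,0,0,10],
    [0,0,0,0,0,0,10]
  ]
}}

```text
t: 18.45
tool_pos: [0.5117, -0.1584, 0.0845]
orientation: [3.112, -0.195, 0.265]
force: [14.8, 0.6, 4.2]
opening: 0.0174
gripper_force: 35.0
```

Emit:
{"method": "move_arm", "body": {
  "plan": [
    [0,-0.4,0,0.2,0,0,10],
    [0,-0.4,0,0.2,0,0,10],
    [0,-0.4,0,0.2,0,0,10],
    [0,-0.4,0,0.2,0,0,10],
    [0,0,0,0,0,0,10],
    [0,0,0,0,0,-0.15,10],
    [0,0,0,0,0,-0.15,10],
    [0,0,0,0,0,-0.15,10],
    [0,0,0,0,0,-0.15,10],
    [0,0,0,0,0,0,10]
  ]
}}

```text
t: 19.45
tool_pos: [0.5264, -0.1597, 0.0979]
orientation: [-3.135, 0.196, 0.014]
force: [0.4, -0.3, -0.8]
opening: 0.017
gripper_force: 35.0
```

Run:
```python
from h import *
delta([0,0,0]); c=cam('wrist'); save(c,'w5.png',(150,70,450,290),2.6)
```

```text
t 19.4 p [ 0.5264 -0.1597  0.0979] yaw -7.2 q1,6 [-0.39  1.31] F [ 0.4 -0.3 -0.8] op 0.016996750191272753
```

View pics/w5.png

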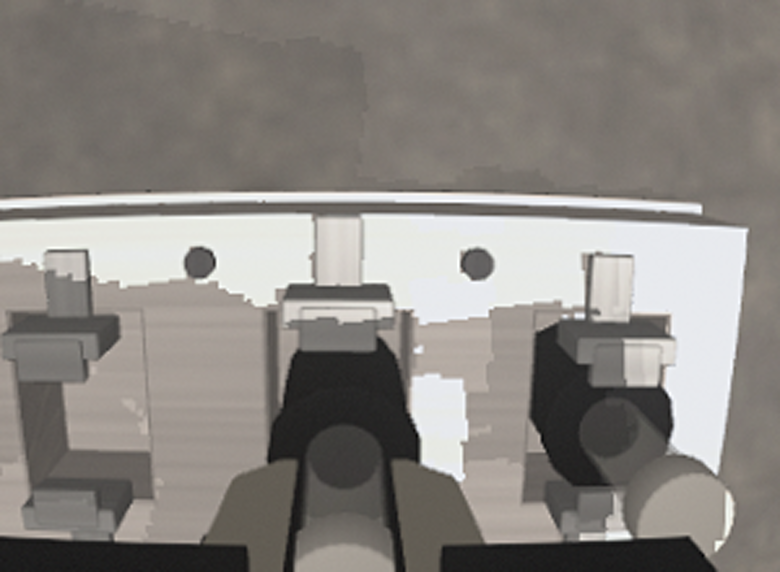

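The carrier is free: its flange is above the pushed-back jaws, and the force equals its weight only. I carry it to pocket_10.

Emit:
{"method": "move_arm", "body": {
  "plan": [
    [0,0,0,0,0,-0.8,10],
    [0,0,0,0,0,-0.8,10],
    [0,0,0,0,0,-0.8,10],
    [0,0,0,0,0,-0.9,10],
    [0,0.08,-0.65,0,0,-0.8,10],
    [0,0,0,0,-0.7,0,10],
    [0,0,0,0,-0.9,0,10],
    [0,0,0,-0.1,-0.9,0,10],
    [0,0,0,-0.1,-0.9,0,10],
    [0,0,0,0,-0.9,0,10]
  ],
  "force": 40
}}

```text
t: 20.5
tool_pos: [0.5278, -0.0511, 0.1992]
orientation: [-3.14, 0.089, 0.004]
force: [0.3, -0.2, -1.2]
opening: 0.0167
gripper_force: 40.0
```

Emit:
{"method": "move_arm", "body": {
  "plan": [
    [0,0,0,0,-1,0,10],
    [0,0,0,0,-1,0,10],
    [0,0,0,-0.1,-1,0,10],
    [0,0,0,-0.1,-1,0,10],
    [0,0,0,-0.1,-1,0,10],
    [0,0,0,0,-1,0,10],
    [0,0,0,0,-1,0,10],
    [0,0,0,0,-1,0,10],
    [0,0,0,0,-1,0,10],
    [0,0,0,0,-1,0,10]
  ]
}}

```text
t: 21.5
tool_pos: [0.5347, 0.199, 0.1993]
orientation: [-3.14, 0.089, 0.003]
force: [0.5, -0.8, -0.7]
opening: 0.0175
gripper_force: 40.0
```

Emit:
{"method": "move_arm", "body": {
  "plan": [
    [0,0,0,0,-1,0,10],
    [0,0,0,0,-1,0,10],
    [0,0,0,0,0,0,10],
    [0,0,0,0,0,0,10],
    [0,0,0,0,0,0,10],
    [0,0,0,0,0,0,10],
    [0,0,0,0,0,0,10],
    [0,0,0,0,0,0,10],
    [0,0,0,0,0,0,10],
    [0,0,0,0,0,0,10]
  ]
}}

```text
t: 22.5
tool_pos: [0.5378, 0.2478, 0.1996]
orientation: [-3.14, 0.09, 0.003]
force: [1.2, -0.3, -0.7]
opening: 0.0166
gripper_force: 40.0
```

Run:
```python
from h import *
delta([.5364,.248,.2],-3.2)
c=cam('wrist'); save(c,'w6.png',(150,70,450,290),2.6); np.savez('w6.npz',**{k:np.array(v) for k,v in c.items()})
```

```text
t 22.5 p [0.5378 0.2478 0.1996] yaw -3.3 q1,6 [0.34 1.97] F [ 1.2 -0.3 -0.7] op 0.016630980793937798
turn u [-0.    0.02 -0.01] shift u in old frame [-0.06 -0.   -0.02] new frame [-0.05 -0.   -0.02]
```

View pics/w6.png

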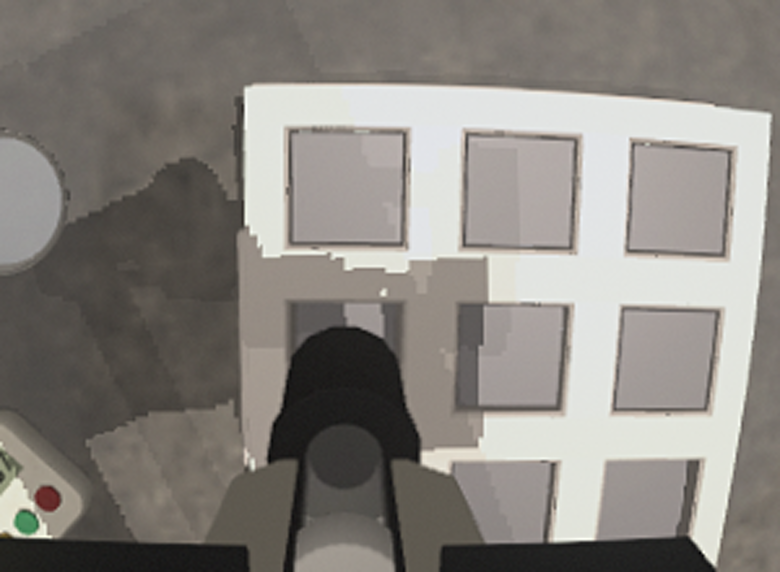

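The crop shows the sleeve's far bottom edge at (345,327), over the row-1 left pocket. That pocket's mouth spans x=288–404, and its left neighbour in the row behind spans (287,128)–(409,246).

Run:
```python
from h import *
c=dict(np.load('w6.npz'))
P=np.array([(345,327),(289,128),(409,130),(408,246),(286,245),(463,133),(580,136),(577,250),(462,247),(618,308),(719,310),(712,413),(614,409)])/2.6+[150,70]
print('foot edge',fish2w(c,P[:1],.12).round(4))
w=fish2w(c,P[1:],.066)
for i,n in enumerate(('p20','p21','p12')): print(n,w[4*i:4*i+4].mean(0).round(4))
m=(.533,.188);a=np.radians(-3.2);ex=np.array([np.cos(a),np.sin(a)]);ey=np.array([-ex[1],ex[0]])
print(m+.06*ex+.06*ey,m+.06*ex,m-.06*ey)
```

```text
foot edge [[0.5595 0.2454 0.12  ]]
p20 [0.5957 0.2422 0.066 ]
p21 [0.5917 0.1825 0.066 ]
p12 [0.528  0.1268 0.066 ]
[0.59625574 0.24455716] [0.59290645 0.18465071] [0.52965071 0.12809355]
```

Run:
```python
from h import *
c=dict(np.load('w6.npz')); q=lambda y,z: fish2w(c,np.array([(345,y)])/2.6+[150,70],z)[0].round(4)
print('flange far edge cand',q(388,.172),q(388,.166),'cap',q(490,.226),q(515,.226))
z=c['z_map']; v=np.arange(190,280,4); r=z[v,(345/2.6+150).__int__()]
# points from depth (z along axis)
for vv,zz in zip(v,r):
    d=np.array([(282.7-c['cx'])/c['fx'],(vv-c['cy'])/c['fy']]); rr=np.hypot(*d); ray=np.r_[d*np.sin(rr)/rr,np.cos(rr)]; P=(ray*zz/ray[2]-c['t'])@c['R']; print(vv,P.round(4))
```

```text
flange far edge cand [0.5575 0.2456 0.172 ] [0.5556 0.2457 0.166 ] cap [0.5565 0.2458 0.226 ] [0.5519 0.2461 0.226 ]
190 [0.5467 0.2459 0.0396]
194 [0.5426 0.2462 0.0395]
198 [0.5608 0.2454 0.1324]
202 [0.5602 0.2454 0.1415]
206 [0.5596 0.2455 0.1497]
210 [0.5589 0.2455 0.1571]
214 [0.5584 0.2456 0.1643]
218 [0.5591 0.2455 0.1749]
222 [0.5571 0.2457 0.1763]
226 [0.5551 0.2458 0.1773]
230 [0.5522 0.2459 0.1761]
234 [0.5505 0.246  0.1781]
238 [0.55   0.2461 0.1834]
242 [0.5491 0.2461 0.1872]
246 [0.5495 0.2461 0.1942]
250 [0.5485 0.2462 0.1974]
254 [0.5483 0.2462 0.2022]
258 [0.5483 0.2462 0.2072]
262 [0.5485 0.2462 0.2123]
266 [0.5474 0.2463 0.2144]
270 [0.5494 0.2462 0.2228]
274 [0.5488 0.2462 0.2258]
278 [0.5486 0.2463 0.2292]
```

The carrier leans 4° in the grip (foot towards +x). I correct the tilt and centre it, then insert it.

Emit:
{"method": "move_arm", "body": {
  "plan": [
    [0,-0.65,0,-0.16,0,0,10],
    [0,0,0,0.05,0,0.7,10],
    [0,0,0,0.05,0,0.7,10],
    [0,0,0,0.05,0,0.7,10],
    [0,0,0,0.01,0,0.2,10],
    [0,0,0,0.01,0,0.2,10],
    [0,0,0,0.01,0,0.2,10],
    [0,0,0,0.01,0,0.2,10],
    [0,0,0,0,0,0,10],
    [0,0,0,0,0,0,10]
  ]
}}

```text
t: 23.55
tool_pos: [0.5335, 0.2483, 0.1272]
orientation: [-3.136, 0.089, 0.109]
force: [-0.8, -0.9, -0.7]
opening: 0.0172
gripper_force: 40.0
```

Emit:
{"method": "move_arm", "body": {
  "plan": [
    [0,0,0,0.01,0,0.2,10],
    [0,0,0,0.01,0,0.2,10],
    [0,0,0,0.01,0,0.2,10],
    [0,0,0,0.01,0,0.2,10],
    [0,0,0,0.01,0,0.2,10],
    [0,0,0,0.01,0,0.2,10],
    [0,0,0,0,0,0,10],
    [0,0,0,0,0,0,10],
    [0,0,0,0,0,0,10],
    [0,0,0,0,0,0,10]
  ]
}}

```text
t: 24.55
tool_pos: [0.5326, 0.2483, 0.0967]
orientation: [-3.136, 0.089, 0.111]
force: [-1.3, 0.4, -0.4]
opening: 0.0168
gripper_force: 40.0
```

Emit:
{"method": "move_arm", "body": {
  "plan": [
    [0,0,0,0.01,0,0.1,10],
    [0,0,0,0.01,0,0.1,10],
    [0,0,0,0.01,0,0.1,10],
    [0,0,0,0.01,0,0.1,10],
    [0,0,0,0,0,0.1,10],
    [0,0,0,0,0,0.05,10],
    [0,0,0,0,0,0,10],
    [0,0,0,0,0,0,10],
    [0,0,0,0,0,0,10],
    [0,0,0,0,0,0,10]
  ]
}}

```text
t: 25.55
tool_pos: [0.5349, 0.2488, 0.088]
orientation: [-3.135, 0.089, 0.103]
force: [-7.4, -4.6, 30.0]
opening: 0.0171
gripper_force: 40.0
```

It is bottomed with 30 N at TCP z=0.088. I release and go up.

Emit:
{"method": "move_arm", "body": {
  "plan": [
    [0,0,0,0,0,-0.1,10],
    [0,0,0,0,0,0,45],
    [0,0,0,0,0,0,45],
    [0,0,0,0,0,0,45],
    [0,0,0,0,0,0,45],
    [0,0,0,-0.03,0,-0.5,45],
    [0,0,0,-0.06,0,-1,45],
    [0,0,0,-0.06,0,-1,45],
    [0,0,0,-0.06,0,-1,45],
    [0,0.65,0,-0.06,0,-1,45]
  ]
}}

```text
t: 26.55
tool_pos: [0.535, 0.2477, 0.1997]
orientation: [-3.14, 0.091, 0.002]
force: [0.2, 0.4, 0.4]
opening: 0.045
gripper_force: 0.0
```

```bash
cat >> h.py <<'E'
def fcloud(c):
    z=c['z_map'];v,u=np.mgrid[:z.shape[0],:z.shape[1]];d=np.stack([(u-c['cx'])/c['fx'],(v-c['cy'])/c['fy']],-1);r=np.linalg.norm(d,axis=-1)+1e-9
    xy=d*(np.tan(r)/r)[...,None]; P=np.concatenate([xy*z[...,None],z[...,None]],-1); return (P-c['t'])@c['R']
E
python3 - <<'E'
from h import *
delta([.49,-.19,.26],-7.0)
c=cam('top'); p=cloud(c).reshape(-1,3)
k=(np.abs(p[:,0]-.536)<.04)&(np.abs(p[:,1]-.248)<.04)&(p[:,2]>.07)&(p[:,2]<.15)
q=p[k]; print(len(q), q.mean(0) if len(q) else '', np.percentile(q[:,2],[5,50,95]) if len(q) else '')
c=cam('wrist'); save(c,'w7.png',(150,70,450,290),2.6)
p=fcloud(c).reshape(-1,3); k=(np.abs(p[:,0]-.54)<.03)&(np.abs(p[:,1]-.246)<.03)&(p[:,2]>.07)&(p[:,2]<.135);q=p[k];print(len(q),q.mean(0),np.percentile(q[:,2],[5,50,95]))
E
```

```text
t 26.6 p [0.535  0.2477 0.1997] yaw -3.3 q1,6 [0.35 1.97] F [0.2 0.4 0.4] op 0.04499770862267123
turn u [-0.    0.02  0.61] shift u in old frame [-0.79 17.58 -2.42] new frame [ 0.35 17.6  -2.41]
5 [0.50548587 0.26711823 0.07144516] [0.07024691 0.07171703 0.07270552]
761 [0.53795319 0.24735909 0.11148323] [0.07923073 0.11774173 0.11894693]
```

View pics/w7.png

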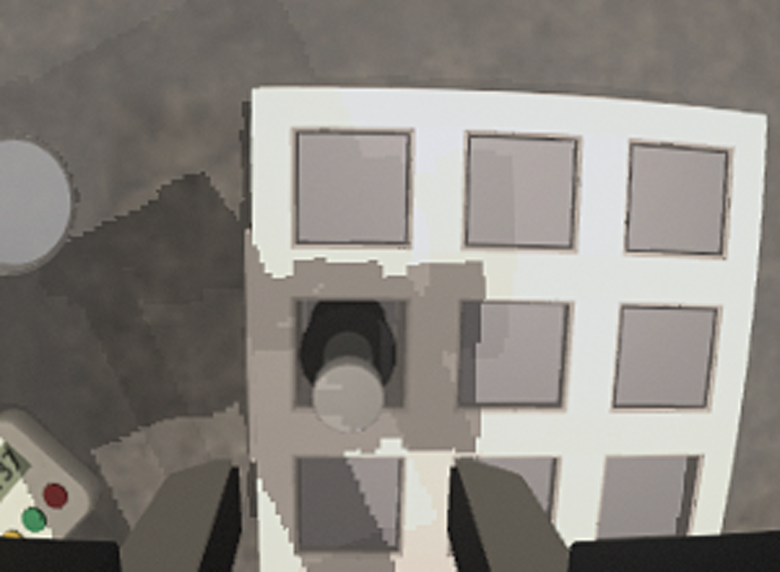

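Carrier 1 is in pocket_10, with its cap at (348,395) and its cap top at z=0.118, so it is fully down. Next is carrier 2.

Emit:
{"method": "move_arm", "body": {
  "plan": [
    [0,0,0.62,0,0,0,45],
    [0,0,0,0.1,1,0,45],
    [0,0,0,0.1,1,0,45],
    [0,0,0,0.1,1,0,45],
    [0,0,0,0.1,1,0,45],
    [0,0,0,0.1,1,0,45],
    [0,0,0,0.1,1,0,45],
    [0,0,0,0.1,1,0,45],
    [0,0,0,0.1,1,0,45],
    [0,0,0,0.1,1,0,45]
  ],
  "force": 35
}}

```text
t: 27.65
tool_pos: [0.5287, 0.0211, 0.198]
orientation: [-3.135, 0.191, 0.005]
force: [0.5, -0.1, -0.4]
opening: 0.0451
gripper_force: 0.0
```

Emit:
{"method": "move_arm", "body": {
  "plan": [
    [0,0,0,0.1,1,0,45],
    [0,0,0,0.1,1,0,45],
    [0,0,0,0.1,1,0,45],
    [0,0,0,0.1,1,0,45],
    [0,0,0,0.1,1,0,45],
    [0,0,0,0.1,1,0,45],
    [0,0,0,0.1,1,0,45],
    [0,0,0,0.1,1,0,45],
    [0,0,0,0.1,1,0,45],
    [0,0,0,0.1,0.88,0,45]
  ]
}}

```text
t: 28.65
tool_pos: [0.5235, -0.2272, 0.1977]
orientation: [-3.135, 0.192, 0.005]
force: [0.7, -0.1, 0.4]
opening: 0.0451
gripper_force: 0.0
```

Run:
```python
from h import *
delta([.5245,-.2265,.08],-7.0)
```

```text
t 28.6 p [ 0.5235 -0.2272  0.1977] yaw -7.0 q1,6 [-0.5   1.19] F [ 0.7 -0.1  0.4] op 0.04513212204414119
turn u [-0.01  0.03  0.  ] shift u in old frame [ 0.05 -0.03  4.71] new frame [ 0.03 -0.03  4.71]
```

Emit:
{"method": "move_arm", "body": {
  "plan": [
    [0,0,0,0.04,-0.03,1,45],
    [0,0,0,0,0,1,45],
    [0,0,0,0,0,1,45],
    [0,0,0,0,0,1,45],
    [0,0,0,0,0,0.6,45],
    [0,0,0,0,0,0,45],
    [0,0,0,0,0,0,30],
    [0,0,0,0,0,0,15],
    [0,0,0,0,0,0,10],
    [0,0,0,0,0,0,10]
  ]
}}

```text
t: 29.65
tool_pos: [0.5255, -0.2258, 0.0842]
orientation: [3.135, -0.191, -0.001]
force: [-0.3, -0.8, -0.2]
opening: 0.0172
gripper_force: 4.6
```

Emit:
{"method": "move_arm", "body": {
  "plan": [
    [0,0,0,0,0,0,10],
    [0,0,0,0,0,0,10],
    [0,0,0,0.1,0,0,10],
    [0,0,0,0.1,0,0,10],
    [0,0,0,0.1,0,0,10],
    [0,0,0,0.1,0,0,10],
    [0,-0.25,0,0.05,0,0,10],
    [0,-0.25,0,0.05,0,0,10],
    [0,0,0,0,0,0,10],
    [0,0,0,0,0,0,10]
  ]
}}

```text
t: 30.65
tool_pos: [0.5369, -0.2275, 0.0838]
orientation: [-3.132, 0.191, 0.087]
force: [-4.8, -1.6, 9.8]
opening: 0.0169
gripper_force: 35.0
```

Emit:
{"method": "move_arm", "body": {
  "plan": [
    [0,-0.25,0,0.1,0,0,10],
    [0,-0.25,0,0.1,0,0,10],
    [0,-0.25,0,0.1,0,0,10],
    [0,-0.25,0,0.05,0,0,10],
    [0,-0.1,0,0.03,0,0,10],
    [0,0,0,0,0,0,10],
    [0,0,0,0,0,0,10],
    [0,0,0,0,0,0,10],
    [0,0,0,0,0,0,10],
    [0,0,0,0,0,0,10]
  ]
}}

```text
t: 31.65
tool_pos: [0.5453, -0.2286, 0.0833]
orientation: [-3.114, 0.19, 0.269]
force: [-10.1, -1.7, 13.2]
opening: 0.0171
gripper_force: 35.0
```

Same behaviour as carrier 1. I rock it the other way, then go back to neutral and lift a little.

Emit:
{"method": "move_arm", "body": {
  "plan": [
    [0,0.3,0,-0.17,0,0,10],
    [0,0.3,0,-0.17,0,0,10],
    [0,0.3,0,-0.17,0,0,10],
    [0,0.3,0,-0.17,0,0,10],
    [0,0.3,0,-0.17,0,0,10],
    [0,0.1,0,-0.17,0,0,10],
    [0,0.1,0,-0.17,0,0,10],
    [0,0.1,0,-0.17,0,0,10],
    [0,0.2,0,-0.13,0,0,10],
    [0,0,0,0,0,0,10]
  ]
}}

```text
t: 32.65
tool_pos: [0.5138, -0.2248, 0.0871]
orientation: [3.13, -0.191, 0.079]
force: [12.7, -3.2, -0.8]
opening: 0.0167
gripper_force: 35.0
```

Emit:
{"method": "move_arm", "body": {
  "plan": [
    [0,0.2,0,-0.08,0,0,10],
    [0,0.2,0,-0.08,0,0,10],
    [0,0.2,0,-0.08,0,0,10],
    [0,0.2,0,-0.08,0,0,10],
    [0,0.2,0,-0.06,0,0,10],
    [0,0.1,0,-0.05,0,0,10],
    [0,0,0,0,0,0,10],
    [0,0,0,0,0,0,10],
    [0,0,0,0,0,0,10],
    [0,0,0,0,0,0,10]
  ]
}}

```text
t: 33.65
tool_pos: [0.5045, -0.2238, 0.0876]
orientation: [3.113, -0.19, 0.26]
force: [13.2, -1.8, 6.2]
opening: 0.0171
gripper_force: 35.0
```

Emit:
{"method": "move_arm", "body": {
  "plan": [
    [0,-0.4,0,0.2,0,0,10],
    [0,-0.4,0,0.2,0,0,10],
    [0,-0.4,0,0.2,0,0,10],
    [0,-0.4,0,0.2,0,0,10],
    [0,0,0,0,0,0,10],
    [0,0,0,0,0,-0.15,10],
    [0,0,0,0,0,-0.15,10],
    [0,0,0,0,0,-0.15,10],
    [0,0,0,0,0,-0.15,10],
    [0,0,0,0,0,0,10]
  ],
  "force": 40
}}

```text
t: 34.65
tool_pos: [0.5185, -0.2252, 0.1]
orientation: [-3.135, 0.191, 0.02]
force: [-3.4, -4.1, 0.9]
opening: 0.0166
gripper_force: 40.0
```

Emit:
{"method": "move_arm", "body": {
  "plan": [
    [0,0,0,0.1,0,0,10],
    [0,0,0,0.05,0,0,10],
    [0,0,0,0,0,-0.2,10],
    [0,0,0,0,0,-0.2,10],
    [0,0,0,0,0,-0.2,10],
    [0,0,0,0,0,0,10],
    [0,0,0,0,0,0,10],
    [0,0,0,0,0,0,10],
    [0,0,0,0,0,0,10],
    [0,0,0,0,0,0,10]
  ]
}}

```text
t: 35.65
tool_pos: [0.5228, -0.2256, 0.1152]
orientation: [-3.135, 0.191, 0.019]
force: [-3.1, -5.4, 2.5]
opening: 0.017
gripper_force: 40.0
```

```bash
cat >> h.py <<'E'
def axis():
    s=read_state(); T=R.from_rotvec(s['orientation']); c=cam('wrist'); P=fcloud(c).reshape(-1,3); t=np.array(s['tool_pos'])
    L=T.inv().apply(P-t); k=(np.abs(L[:,1])<.004)&(L[:,2]>-.035)&(L[:,2]<.1)&(L[:,0]>-.02)&(L[:,0]<.045); q=L[k]
    q=q[np.argsort(q[:,2])]
    for a in np.arange(-.03,.095,.01):
        z=q[(q[:,2]>=a)&(q[:,2]<a+.01)]; print(a.round(3), len(z), (z.mean(0)*1000).round(1) if len(z) else '')
E
python3 - <<'E'
from h import *
delta([.4694,.1318,.2],-3.2); axis()
E
```

```text
t 35.6 p [ 0.5228 -0.2256  0.1152] yaw -7.0 q1,6 [-0.49  1.2 ] F [-3.1 -5.4  2.5] op 0.016983096184995786
turn u [-0.    0.12 -0.63] shift u in old frame [ -3.9  -13.93  -3.35] new frame [ -2.93 -14.15  -3.39]
-0.03 736 [  3.   -0.  -26.2]
-0.02 105 [  9.9   0.2 -15.4]
-0.01 132 [ 9.2 -0.2 -5.3]
0.0 112 [9.4 0.2 4.8]
0.01 107 [ 9.8 -0.2 14.6]
0.02 272 [14.5  0.1 25.9]
0.03 43 [19.   0.1 35.8]
0.04 67 [19.4 -0.1 45.2]
0.05 322 [27.5  0.1 52.4]
0.06 157 [38.9  0.5 67.5]
0.07 31 [39.3 -3.2 72.5]
0.08 0 
0.09 0
```

Emit:
{"method": "move_arm", "body": {
  "plan": [
    [0,0,0,0,0,-0.5,10],
    [0,0,0,0,0,-0.7,10],
    [0,0,0,0,0,-0.7,10],
    [0,0,0,0,0,-0.7,10],
    [0,0.1,-0.63,0,0,-0.8,10],
    [0,0,0,-0.2,-0.7,0,10],
    [0,0,0,-0.2,-0.9,0,10],
    [0,0,0,-0.2,-0.9,0,10],
    [0,0,0,-0.2,-0.9,0,10],
    [0,0,0,-0.2,-0.9,0,10]
  ]
}}

```text
t: 36.7
tool_pos: [0.504, -0.114, 0.1988]
orientation: [-3.138, 0.089, 0.006]
force: [0.2, 0.4, -1.4]
opening: 0.0173
gripper_force: 40.0
```

Emit:
{"method": "move_arm", "body": {
  "plan": [
    [0,0,0,-0.2,-1,0,10],
    [0,0,0,-0.2,-1,0,10],
    [0,0,0,-0.2,-1,0,10],
    [0,0,0,-0.2,-1,0,10],
    [0,0,0,-0.2,-1,0,10],
    [0,0,0,-0.2,-1,0,10],
    [0,0,0,-0.2,-1,0,10],
    [0,0,0,-0.2,-1,0,10],
    [0,0,0,-0.2,-1,0,10],
    [0,0,0,-0.1,-0.85,0,10]
  ]
}}

```text
t: 37.7
tool_pos: [0.4694, 0.1343, 0.1991]
orientation: [-3.138, 0.088, 0.007]
force: [0.4, 0.4, -0.8]
opening: 0.017
gripper_force: 40.0
```

Emit:
{"method": "move_arm", "body": {
  "plan": [
    [0,0,0,0,0,0,10],
    [0,0,0,0,0,0,10],
    [0,0,0,0,0,0,10],
    [0,0,0,0,0,0,10],
    [0,0,0,0,0,0,10],
    [0,0,0,0,0,0,10],
    [0,0,0,0,0,0,10],
    [0,0,0,0,0,0,10],
    [0,0,0,0,0,0,10],
    [0,0,0,0,0,0,10]
  ]
}}

```text
t: 38.7
tool_pos: [0.4714, 0.1319, 0.2005]
orientation: [-3.14, 0.087, 0.003]
force: [-0.8, -1.1, -0.2]
opening: 0.0172
gripper_force: 40.0
```

Run:
```python
from h import *
delta([.4694,.1318,.2],-3.2); axis()
c=cam('wrist'); save(c,'w8.png',(150,70,450,290),2.6); np.savez('w8.npz',**{k:np.array(v) for k,v in c.items()})
```

```text
t 38.7 p [0.4714 0.1319 0.2005] yaw -3.2 q1,6 [0.17 1.79] F [-0.8 -1.1 -0.2] op 0.017166239114178874
turn u [-0.01  0.02  0.  ] shift u in old frame [-0.08  0.01  0.02] new frame [-0.08  0.01  0.02]
-0.03 736 [  3.   -0.  -26.3]
-0.02 102 [  9.9   0.  -15.6]
-0.01 134 [ 9.3 -0.1 -5.5]
0.0 118 [9.4 0.2 4.9]
0.01 105 [10.  -0.  14.7]
0.02 276 [14.7  0.  25.9]
0.03 40 [19.2  0.1 36.1]
0.04 65 [19.2  0.  45.1]
0.05 55 [19.8 -0.  54.9]
0.06 45 [20.3 -0.1 65. ]
0.07 25 [20.7  0.  72.8]
0.08 0 
0.09 0
```

View pics/w8.png

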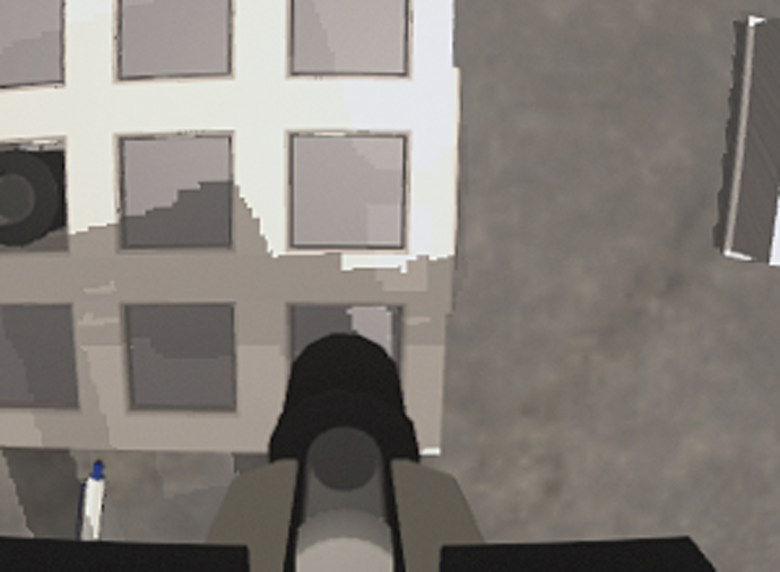

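The crop shows the sleeve over the last front-row pocket: mouth x=289–402, sleeve centre about 345. It leans 3°, so I correct that and insert.

Emit:
{"method": "move_arm", "body": {
  "plan": [
    [0,-0.5,0,-0.08,0,0,10],
    [0,0,0,0.037,0,0.7,10],
    [0,0,0,0.037,0,0.7,10],
    [0,0,0,0.037,0,0.7,10],
    [0,0,0,0.01,0,0.2,10],
    [0,0,0,0.01,0,0.2,10],
    [0,0,0,0.01,0,0.2,10],
    [0,0,0,0.01,0,0.2,10],
    [0,0,0,0,0,0,10],
    [0,0,0,0,0,0,10]
  ]
}}

```text
t: 39.8
tool_pos: [0.4694, 0.1321, 0.1282]
orientation: [-3.137, 0.087, 0.085]
force: [0.2, -0.0, -0.6]
opening: 0.0171
gripper_force: 40.0
```

Emit:
{"method": "move_arm", "body": {
  "plan": [
    [0,0,0,0.01,0,0.2,10],
    [0,0,0,0.01,0,0.2,10],
    [0,0,0,0.01,0,0.2,10],
    [0,0,0,0.01,0,0.2,10],
    [0,0,0,0.01,0,0.2,10],
    [0,0,0,0.01,0,0.2,10],
    [0,0,0,0,0,0,10],
    [0,0,0,0,0,0,10],
    [0,0,0,0,0,0,10],
    [0,0,0,0,0,0,10]
  ]
}}

```text
t: 40.8
tool_pos: [0.4688, 0.132, 0.0978]
orientation: [-3.137, 0.087, 0.086]
force: [-0.6, 0.2, -1.0]
opening: 0.017
gripper_force: 40.0
```

Emit:
{"method": "move_arm", "body": {
  "plan": [
    [0,0,0,0.01,0,0.1,10],
    [0,0,0,0.01,0,0.1,10],
    [0,0,0,0.01,0,0.1,10],
    [0,0,0,0,0,0.1,10],
    [0,0,0,0,0,0.1,10],
    [0,0,0,0,0,0.05,10],
    [0,0,0,0,0,0,10],
    [0,0,0,0,0,0,10],
    [0,0,0,0,0,0,10],
    [0,0,0,0,0,0,10]
  ]
}}

```text
t: 41.8
tool_pos: [0.4715, 0.1323, 0.0901]
orientation: [-3.137, 0.087, 0.078]
force: [-16.8, -4.9, 46.8]
opening: 0.0169
gripper_force: 40.0
```

Emit:
{"method": "move_arm", "body": {
  "plan": [
    [0,0,0,0,0,-0.15,10],
    [0,0,0,0,0,0,45],
    [0,0,0,0,0,0,45],
    [0,0,0,0,0,0,45],
    [0,0,0,0,0,0,45],
    [0,0,0,-0.03,0,-0.5,45],
    [0,0,0,-0.05,0,-1,45],
    [0,0,0,-0.05,0,-1,45],
    [0,0,0,-0.05,0,-1,45],
    [0,0.5,0,-0.05,0,-1,45]
  ]
}}

```text
t: 42.8
tool_pos: [0.4702, 0.1318, 0.2022]
orientation: [-3.14, 0.088, 0.002]
force: [-0.0, -0.1, -0.5]
opening: 0.0449
gripper_force: 0.0
```

Run:
```python
from h import *
c=cam('wrist'); p=fcloud(c).reshape(-1,3); k=(np.abs(p[:,0]-.472)<.03)&(np.abs(p[:,1]-.131)<.03)&(p[:,2]>.07)&(p[:,2]<.14);q=p[k];print(len(q),q.mean(0),np.percentile(q[:,2],[5,50,95]))
delta([.60,-.04,.33],110)
c=cam('scene');f=cloud(c).reshape(-1,3); u=c['frame']; k=(np.hypot(f[:,0]-.702,f[:,1]+.036)<.06)
q=f[k]; col=u.reshape(-1,3)[k].astype(int)
w=q[(q[:,2]>.11)&(col.min(1)>120)]; b=q[(q[:,2]>.16)&(col.max(1)<70)]
print('white',len(w),w.min(0),w.max(0),'black',len(b),b.mean(0),b.min(0),b.max(0))
save(c,'s1.png',(250,160,370,270),6)
```

```text
800 [0.47212738 0.13125532 0.11139951] [0.07881688 0.1177308  0.11909723]
t 42.9 p [0.472  0.1324 0.2073] yaw -3.2 q1,6 [0.17 1.8 ] F [3.9 1.4 3.6] op 0.04493858538090592
turn u [  0.07  -0.08 -18.87] shift u in old frame [ 5.54  6.59 -4.88] new frame [-8.23  2.45 -4.91]
white 335 [ 0.66047823 -0.08291063  0.11209215] [ 0.73584271 -0.00553145  0.18577641] black 54 [ 0.70088797 -0.05720055  0.18845943] [ 0.69210327 -0.06641581  0.16300161] [ 0.70880937 -0.03830456  0.20672939]
```

View pics/s1.png

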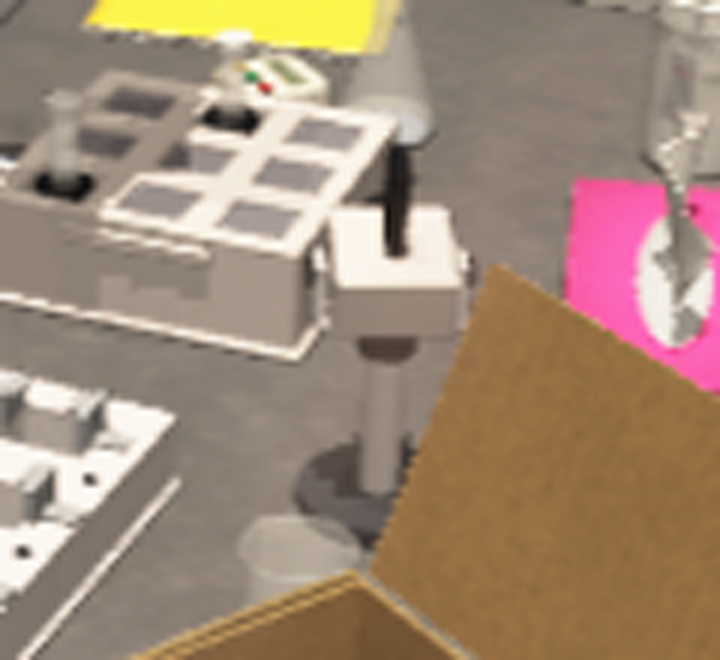

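Both carriers are seated, with cap tops at z=0.118. Now for the inspection camera. I hover near the fin with the tool turned along it.

Emit:
{"method": "move_arm", "body": {
  "plan": [
    [0,0,0,0,0,-1,45],
    [0,0,0,0.5,0.4,-1,45],
    [0,0,0,1,0.8,-1,45],
    [0,0,0,1,0.8,-1,45],
    [0,0,0,1,0.8,-1,45],
    [0,0,0,1,0.9,0,45],
    [0,0,0,1,0.9,0,45],
    [0,0,0,1,0.9,0,45],
    [0,0,0,1,0.9,0,45],
    [0,0,0,1,0.9,0,45]
  ]
}}

```text
t: 43.9
tool_pos: [0.6724, -0.0633, 0.324]
orientation: [-3.139, 0.087, 0.006]
force: [0.2, -0.2, 1.2]
opening: 0.0447
gripper_force: 0.0
```

Emit:
{"method": "move_arm", "body": {
  "plan": [
    [0,0,-1,1,0.9,0,45],
    [0,0,-1,0,0,0,45],
    [0,0,-1,0,0,0,45],
    [0,0,-1,0,0,0,45],
    [0,0,-1,0,0,0,45],
    [0,0,-1,0,0,0,45],
    [0,0,-1,0,0,0,45],
    [0,0,-1,0,0,0,45],
    [0,0,-1,0,0,0,45],
    [0,0,-1,0,0,0,45]
  ]
}}

```text
t: 44.9
tool_pos: [0.6953, -0.086, 0.3239]
orientation: [-2.757, -1.499, 0.005]
force: [0.2, -0.5, 1.1]
opening: 0.0449
gripper_force: 0.0
```

Emit:
{"method": "move_arm", "body": {
  "plan": [
    [0,0,-1,0,0,0,45],
    [0,0,-1,0,0,0,45],
    [0,0,-1,0,0,0,45],
    [0,0,-1,0,0,0,45],
    [0,0,-1,0,0,0,45],
    [0,0,-1,0,0,0,45],
    [0,0,-1,0,0,0,45],
    [0,0,-1,0,0,0,45],
    [0,0,0,0,0,0,45],
    [0,0,0,0,0,0,45]
  ]
}}

```text
t: 45.9
tool_pos: [0.6955, -0.086, 0.3242]
orientation: [-1.918, -2.484, 0.002]
force: [0.1, -0.4, -0.1]
opening: 0.045
gripper_force: 0.0
```

Run:
```python
from h import *
delta([.71,-.075,.32],110)
c=cam('wrist'); save(c,'w9.png',s=1.4); np.savez('w9.npz',**{k:np.array(v) for k,v in c.items()})
```

```text
t 45.9 p [ 0.6955 -0.086   0.3242] yaw 104.6 q1,6 [-0.2  -0.45] F [ 0.1 -0.4 -0.1] op 0.04496383636180801
turn u [-0.03 -0.02 -0.89] shift u in old frame [0.28 0.68 0.17] new frame [0.22 0.7  0.17]
```

View pics/w9.png

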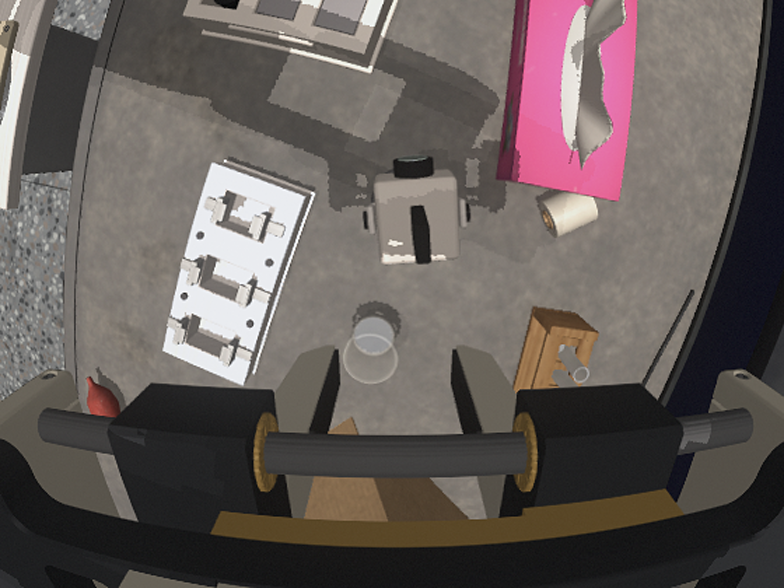

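The view shows the camera body at (417,217) with its lens at (413,167), its tilt ears at (370,218) and (464,212), and its fin at (420,235).

```bash
cat >> h.py <<'E'
def campose(c,post=(.702,-.037)):
    P=fcloud(c); col=c['frame'].astype(int); d=np.hypot(P[...,0]-post[0],P[...,1]-post[1])
    m=(d<.06)&(P[...,2]>.12)
    w=P[m&(col.min(-1)>90)&(P[...,2]>.13)]
    # top face: ransac plane
    rng=np.random.default_rng(0);best=None
    for _ in range(400):
        a=w[rng.choice(len(w),3,False)]; n=np.cross(a[1]-a[0],a[2]-a[0]); l=np.linalg.norm(n)
        if l<1e-6: continue
        n/=l; n*=np.sign(n[2]); 
        if n[2]<.75: continue
        k=np.abs((w-a[0])@n)<.002
        if best is None or k.sum()>best.sum(): best=k
    q=w[best]; ce=q.mean(0); n=np.linalg.svd(q-ce)[2][2]; n*=np.sign(n[2])
    r=cv2.minAreaRect((q[:,:2]*1000).astype(np.float32))
    b=P[m&(col.max(-1)<60)&(P[...,2]>.165)]
    print('top',len(q),ce.round(4),'n',n.round(3),'rect',r,'fin',len(b),b.mean(0).round(4),b.min(0).round(4),b.max(0).round(4))
    return q,n,b
E
python3 - <<'E'
from h import *
c=dict(np.load('w9.npz')); q,n,b=campose(c)
print(fish2w(c,np.array([(370,218),(464,212),(413,167)])/1.4,.135).round(4))
t=b[b[:,2]>.19];print(len(t),t.mean(0)); r=cv2.minAreaRect((t[:,:2]*1000).astype(np.float32));print(r)
E
```

```text
top 2785 [ 0.6996 -0.0418  0.1532] n [ 0.057 -0.165  0.985] rect ((700.6958618164062, -43.97057342529297), (58.6618537902832, 62.26686477661133), 19.483943939208984) fin 35643 [ 0.7026 -0.0576  0.4217] [ 0.6474 -0.0897  0.1651] [ 0.7618 -0.0131  0.4795]
[[ 0.6665 -0.0523  0.135 ]
 [ 0.7344 -0.0295  0.135 ]
 [ 0.6881 -0.0067  0.135 ]]
35574 [ 0.70256111 -0.05763322  0.42214358]
((703.0433349609375, -59.353919982910156), (74.59504699707031, 105.63019561767578), 74.14021301269531)
```

Emit:
{"method": "move_arm", "body": {
  "plan": [
    [0,0,-0.73,0,0,0,45],
    [0,0,0,0.91,0.77,0.6,45],
    [0,0,0,0,0,0.9,45],
    [0,0,0,0,0,0.9,45],
    [0,0,0,0,0,0.83,45],
    [0,0.9,0,0,0,0,45],
    [0,0.77,0,0,0,0,45],
    [0,0,0,0,0,0,45],
    [0,0,0,0,0,0,45],
    [0,0,0,0,0,0,45]
  ],
  "force": 30
}}

```text
t: 46.95
tool_pos: [0.7063, -0.0577, 0.2446]
orientation: [-1.736, -2.441, -0.15]
force: [-0.0, 0.1, -0.2]
opening: 0.0452
gripper_force: 0.0
```

Run:
```python
from h import *
s=read_state(); T=R.from_rotvec(s['orientation']); p=np.array(s['tool_pos']); n=np.array([.057,-.165,.985]);n/=np.linalg.norm(n)
X=np.array([.7,-.040,.135]); print(p,'axes',T.as_matrix().round(3),'grasp shift u',(T.inv().apply(X+.042*n-p)/.025).round(2))
```

```text
[ 0.70632222 -0.05774766  0.24455204] axes [[-0.323  0.945 -0.058]
 [ 0.93   0.328  0.163]
 [ 0.174 -0.001 -0.985]] grasp shift u [-0.02 -0.    2.77]
```

Emit:
{"method": "move_arm", "body": {
  "plan": [
    [0,0,0,0,0,0.8,45],
    [0,0,0,0,0,0.8,45],
    [0,0,0,0,0,0.8,45],
    [0,0,0,0,0,0.37,45],
    [0,0,0,0,0,0,30],
    [0,0,0,0,0,0,15],
    [0,0,0,0,0,0,4],
    [0,0,0,0,0,0,4],
    [0,0,0,0,0,0,4],
    [0,0,0,0,0,0,4]
  ]
}}

```text
t: 47.95
tool_pos: [0.7021, -0.0472, 0.1769]
orientation: [-1.735, -2.44, -0.151]
force: [-3.1, -1.4, 5.7]
opening: 0.0096
gripper_force: 30.0
```

Emit:
{"method": "move_arm", "body": {
  "plan": [
    [0,-0.34,0,0.06,0,0,4],
    [0,-0.34,0,0.06,0,0,4],
    [0,-0.34,0,0.06,0,0,4],
    [0,-0.34,0,0.06,0,0,4],
    [0,-0.34,0,0.06,0,0,4],
    [0,0,0,0,0,0,4],
    [0,0,0,0,0,0,4],
    [0,0,0,0,0,0,4],
    [0,0,0,0,0,0,4],
    [0,0,0,0,0,0,4]
  ]
}}

```text
t: 48.95
tool_pos: [0.6997, -0.0402, 0.1775]
orientation: [1.821, 2.56, -0.003]
force: [-4.0, -2.5, 6.1]
opening: 0.0101
gripper_force: 30.0
```

Emit:
{"method": "move_arm", "body": {
  "plan": [
    [0,0,-0.5,0,0,0,4],
    [0,0,-0.5,0,0,0,4],
    [0,0,-0.5,0,0,0,4],
    [0,0,-0.5,0,0,0,4],
    [0,0,-0.5,0,0,0,4],
    [0,0,-0.4,0,0,0,4],
    [0,0,0,0,0,0,4],
    [0,0,0,0,0,0,4],
    [0,0,0,0,0,0,4],
    [0,0,0,0,0,0,4]
  ]
}}

```text
t: 49.95
tool_pos: [0.6996, -0.0403, 0.1775]
orientation: [1.413, 2.806, -0.003]
force: [-4.0, -2.2, 6.9]
opening: 0.0099
gripper_force: 30.0
```

Emit:
{"method": "move_arm", "body": {
  "plan": [
    [0,-0.38,0,0.067,0,0,4],
    [0,-0.38,0,0.067,0,0,4],
    [0,-0.38,0,0.067,0,0,4],
    [0,-0.38,0,0.067,0,0,4],
    [0,-0.38,0,0.067,0,0,4],
    [0,-0.38,0,0.067,0,0,4],
    [0,-0.05,0,0.02,0,0,4],
    [0,0,0,0,0,0,4],
    [0,0,0,0,0,0,4],
    [0,0,0,0,0,0,4]
  ]
}}

```text
t: 50.95
tool_pos: [0.6935, -0.032, 0.1761]
orientation: [1.312, 2.607, -0.165]
force: [-3.3, -4.1, 5.9]
opening: 0.0095
gripper_force: 30.0
```

Run:
```python
from h import *
s=read_state(); T=R.from_rotvec(s['orientation']).as_matrix(); x=T[:,0]; print(s['tool_pos'],'look az',np.degrees(np.arctan2(x[1],x[0])),'down',np.degrees(-np.arcsin(x[2])),s['force'],s['opening'])
```

```text
[ 0.69347762 -0.0319604   0.17605024] look az 126.57627415552962 down 14.05895144762762 [-3.32468954 -4.06003431  5.90682654] 0.009524544975741822
```

Tool azimuth and dip are as wanted. I release, back off along the tool axis, and measure the camera.

Emit:
{"method": "move_arm", "body": {
  "plan": [
    [0,0,0,0,0,0,20],
    [0,0,0,0,0,0,45],
    [0,0,0,0,0,0,45],
    [0,0,0,0,0,0,45],
    [0,0,0,0,0,0,45],
    [0,0,0,0,0,-0.8,45],
    [0,0,0,0,0,-1,45],
    [0,0,0,0,0,-1,45],
    [0,0,0,-0.5,0,-1,45],
    [0,0,0,-1,0,-1,45]
  ]
}}

```text
t: 51.95
tool_pos: [0.6974, -0.0355, 0.3018]
orientation: [1.309, 2.61, -0.164]
force: [0.3, 0.7, -0.4]
opening: 0.0449
gripper_force: 0.0
```

Emit:
{"method": "move_arm", "body": {
  "plan": [
    [0,0.8,0,-0.5,0,-0.5,45],
    [0,0.8,0,0,0,0,45],
    [0,0.7,0,0,0,0,45],
    [0,0,0,0,0,0,45],
    [0,0,0,0,0,0,45],
    [0,0,0,0,0,0,45],
    [0,0,0,0,0,0,45],
    [0,0,0,0,0,0,45],
    [0,0,0,0,0,0,45],
    [0,0,0,0,0,0,45]
  ]
}}

```text
t: 52.95
tool_pos: [0.7033, -0.0439, 0.3165]
orientation: [1.41, 2.804, -0.006]
force: [1.0, -0.0, -0.6]
opening: 0.0452
gripper_force: 0.0
```

Run:
```python
from h import *
delta([0,0,0]); c=cam('wrist'); q,n,b=campose(c); X=q.mean(0)-.018*n
save(c,'w10.png',s=1.4)
ang=cv2.minAreaRect((q[:,:2]*1000).astype(np.float32))[2]
d=np.array([.533,.188,.066])
for X in (X,np.array([.700,-.040,.135])):
  for az in (np.arctan2(-n[1],-n[0]) if n[1]<0 else np.arctan2(n[1],n[0]),np.radians(ang+90),np.radians(126.5)):
    e=np.array([np.cos(az),np.sin(az),0]); dip=np.arcsin(n@e); look=e*np.cos(dip)-np.array([0,0,np.sin(dip)]); y=np.cross([0,0,1],e); zz=np.cross(look,y)
    v=d-X; print(X.round(4),'az',np.degrees(az),'dip',np.degrees(dip),'lateral',v@y,'height',v@zz)
```

```text
t 53.0 p [ 0.7033 -0.0439  0.3165] yaw 126.6 q1,6 [-0.13 -0.77] F [ 1.  -0.  -0.6] op 0.0451542924139138
top 3156 [ 0.6971 -0.0383  0.1525] n [-0.144  0.195  0.97 ] rect ((697.6331787109375, -38.51228332519531), (57.740081787109375, 61.36771011352539), 36.64854049682617) fin 39993 [ 0.6884 -0.023   0.4138] [ 0.6425 -0.0642  0.1962] [0.7524 0.0155 0.4342]
[ 0.6997 -0.0418  0.135 ] az 126.41749860637543 dip 13.989463648104994 lateral -0.0023320874045034724 height 0.0016571229288609918
[ 0.6997 -0.0418  0.135 ] az 126.64854049682617 dip 13.989347594444512 lateral -0.003476814343593153 height 0.0016536998878314542
[ 0.6997 -0.0418  0.135 ] az 126.5 dip 13.989448850188818 lateral -0.0027408565528952876 height 0.0016561645512606301
[ 0.7   -0.04   0.135] az 126.41749860637543 dip 13.989463648104994 lateral -0.0009685554415936284 height 0.0013672065491258515
[ 0.7   -0.04   0.135] az 126.64854049682617 dip 13.989347594444512 lateral -0.002108178865256625 height 0.0013651176812302364
[ 0.7   -0.04   0.135] az 126.5 dip 13.989448850188818 lateral -0.0013754996562305405 height 0.001366723441530648
```

View pics/w10.png

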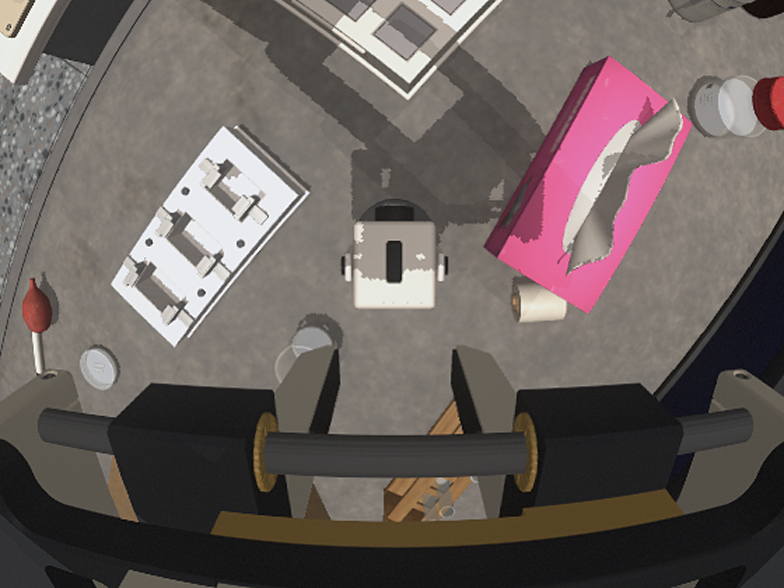

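The camera at (394,262) points at the tray centre to within about 3 mm. Both carriers are down, nothing is touched, and the gripper is clear.

```bash
python3 -c "
from plant import *
print(close_job())"
```

```text
the job is handed in; nothing more can be done
None
```

I handed the job in: both carriers present (the left slot was empty) are fully down in pocket_10 and pocket_02, the camera points within about 3 mm of the tray-top centre by my measurement, and I steered clear of the beaker and flask; `close_job` returned no verdict.

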